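# Empty the chip drawer of a downdraft carving box and clamp it shut

### The arm

A 7-joint arm with a two-finger parallel gripper is mounted at the origin on the work surface. World frame = base frame: x ahead of the robot, y to its left, z up, the work surface at z = 0. Lengths are in m, angles in rad, forces in N, time in s.
With the tool pointing down it reaches from about 0.425 to 0.925 m from the base axis. Payload 6.8 kg.
Tool frame: the origin (TCP) lies midway between the tips of the shut fingers; the grasp point (between the pads) lies 19 mm behind it; z points along the fingers, y is the line along which they close (so a half turn about z gives the same grasp; the last joint's range is limited). The gripper opens to 85 mm and grips with 20 to 120 N. Pads are 22 mm wide; open, the fingers measure 114 mm over their backs; the gripper's body (76 mm by 85 mm) begins 54 mm behind the grasp point. The pads swing forward as they close: fully open they stand 13 mm farther back than shut.
Start: joints at [-1.382, 0.477, 0.022, 1.555, -0.011, 1.109, -0.083], TCP at [0.197, 0.646, 0.231] pointing down, gripper open.
Joint ranges: [-2.96, 2.96], [-0.34, 2.1], [-1.41, 1.46], [0.24, 2.44], [-1.37, 4.51], [0.17, 1.92], [-2.96, 2.96]. Speed limits (rad/s): [2.39, 2.39, 3.14, 3.14, 3.14, 3.14, 3.14].

### API

Orientations are given as a unit quaternion [w, x, y, z].
In Python, from station import readout, imaging, hand_in gives the robot as it stands.
- The arm moves only by the tool drive_tool, never from a script. Its argument "series" is a list of rows, each a list of 5 numbers: the shift along the tool's x, y, z in cm, then the turn about the tool's z in degrees, then the closure, from -1 (fully open) to 1 (shut). A call has 1 to 8 rows; each row shifts and turns the commanded pose from where the row before left it, along the tool's axes as they then stand; what a row does not reach is not made up. A row lasts 1/10 s, in which the tool goes at most 50 mm and 8.59 degrees, less where a joint would pass 70% of its speed; a pose out of reach is approached as far as the arm can. A call with a gripper value outside its range is refused whole. The fingers move at their own pace and stop on an object; "squeeze" is the grip in N (left out, the last holds). Time passes only in rows, so rows that do not move let the fingers close. It gives the time, the measured TCP pose, the force, the opening and the grip force at its end, in the units of the state.
- readout.get_obs(): the state, without advancing time (a new reading comes with each control period).
- imaging.read_camera(name): name is "side" or "top" or "wrist"; returns the picture (480x640x3 uint8, red, green, blue); there is no depth.
- imaging.camera_model(name): a dict with "vfov" (degrees; the focal length in pixels is half the picture's height over the tangent of half this angle, whatever the lens; pixels are square), "cx", "cy" (the principal point, pixels), "distortion" ([k1, k2, p1, p2, k3] as OpenCV has them; the pictures are not rectified), "xyz" and "orientation" of the camera in the world. Camera axes: x right, y down, z forward; pixel columns grow to the right and rows downward; lengths in m; the calibration is good to about 2 mm. A picture is of the moment at which its call begins: read the wrist's pose just before it. camera_model takes no time and is no camera call; for the wrist camera it gives the pose at the moment of the call.
- hand_in(): hands the job in; it is judged then, once.
Trained networks look in the newest picture that a camera, given by its name, has taken for a name from the list of things; names that differ only in an ending like _2 or _b are one class to them, and where a whole thing is asked for, a point or a joint stands for the part that bears it (a point fixed in the world has none). Each returns a list of dicts, best first, with "conf" (0 to 1); they miss things now and then, are a little off and sometimes report something else, mostly with a low value. They report only what shows in the picture. A call takes as long as a camera call. They do not tell look-alikes from the thing itself.
- imaging.cut_out(thing, camera): "mask" (480x640 bool, what is visible of it) and "centre" ([column, row] in pixels, amid what is visible of it).
The state is a dict: "t": time; "q": joint angles; "joint_vel": joint speeds; "joint_torque": joint torques, N m; "eef_pos": TCP position; "tool_rot": TCP orientation; "contact_force": force on the tool from outside, world axes, zero at the start; "torque": the same for the moment, N m; "gripper_width": opening from 0.0 (shut) to 1.0 (fully open); "grasp_force": force on a finger pad.
Only numpy, scipy, OpenCV 4.12 (cv2) and the standard library are available. Lean on these libraries where they do the work, as an engineer would, in place of code of your own. Each camera call takes 0.05 s, during which the arm holds its last target. There are 200 camera calls.

### The job

Empty the chip drawer of the carving box: with the pin tool from the block, press the recessed release in the drawer front and, holding it down, push the drawer out as far as it goes; the tool ends up standing in a hole of its block again. Put every plaster offcut from the drawer into the scrap tub, push the empty drawer fully home so that its latch catches, then tighten the clamp's wing knob clockwise and stop at the first click of its clutch. Leave the plaster cast and the bottle where they are.

Things in the scene. Friction and masses are not known exactly. Their poses are not given: they have to be found in the camera images.
- carving_box: Downdraft carving box, grey sheet steel, 240 mm (x) by 300 mm (y) by 84 mm high with a grating in its top, fixed to the bench. Origin: centre of its underside, on the bench; z up. Its chip drawer comes out of its -y end, along its own -y.
- drawer (a joint): How far the chip drawer is out (m): 0 home, 0.22 fully out at its stop. It slides with about 1.5 N of friction and stays where it is left; latched, it moves no more than 1 mm. Its front is a solid grey block 200 mm wide (x), 36 mm deep (y), top 56 mm above the bench; at home this block spans 150 to 186 mm from the box's centre, just outside the box's -y end.
- drawer_floor (a point): Middle of the drawer's floor, 14 mm above the bench; moves with the drawer. Behind its front block the drawer is a low steel tray, inside 178 mm (x) by 224 mm (y), side and rear walls 26 mm above the bench.
- release (a joint): Latch button in the drawer front: how far it is pressed (m), 0 up (it springs back), 0.0065 fully down; 1.5 N to start, 5 N fully down. From 0.0045 the latch is clear, and once the drawer is 15 mm out the button need not be held. When the drawer is pushed home (about 4 N more at the end) the latch catches by itself: then drawer and release both read 0.
- drawer_recess (a point): Centre of the mouth of the recess in the top of the drawer's front block, 56 mm above the bench, 60 mm to the box's -x side of its middle line; moves with the drawer, axes as the box's. The recess is 16 mm square with vertical walls, too narrow for fingers; the button is its floor, 14 mm down. A pin pressed down in it and moved along the box's -y takes the drawer along.
- release_top (a point): Middle of the top of the release button, at the floor of that recess; moves down as it is pressed.
- drawer_handle (a point): Middle of the drawer's handle, a square steel bar 110 mm long (along the box's x), 12 mm thick, centre 36 mm above the bench, standing 30 mm clear in front (-y) of the front block; moves with the drawer. Push on its outer (-y) side to close the drawer.
- screw (a joint): Clamp screw under the wing knob (rad): grows as it is turned clockwise seen from above; at 2.6 the strap is tight on the drawer front and the screw stops. Until then it turns along with the knob at about 0.05 N m. Found backed off by 0.7 to 1.4 rad. It may spring back by up to 0.1 rad at the click.
- knob (a joint): Turn of the wing knob relative to the screw in its slip clutch (rad, clockwise from above positive); 0 while both turn together. Once the screw has stopped, the clutch takes 0.25 N m over the first 0.15 rad, lets go with hardly any resistance and clicks at 0.4; it is then free to 0.7, where the same begins again (second click at 1.1).
- knob_grip (a point): Grip point of the black wing knob, on its vertical axis, 127 mm above the bench, near the -y +x corner of the box's top. The wing is a bar 64 mm long (this point's x axis), 16 mm thick (its y axis), from 103 to 140 mm above the bench; under it are a round hub of 48 mm diameter, top at 103 mm, and the clamp strap, top at 92 mm. The axes turn with the knob.
- pin_tool_mid (a point): Pin tool, standing in the middle hole of the tool block: middle of its round wooden handle (19 mm thick, 60 mm long); z axis along the tool, from tip to handle. The handle's lower end is 30 mm below this point and rests on the block; the steel pin, 6 mm thick and 45 mm long, ends 75 mm below this point. 60 g.
- pin_tool_tip (a point): Tip of the pin tool's pin.
- tool_block: Wooden tool block, 50 mm (x) by 120 mm (y) by 50 mm high, fixed. Origin: centre of its underside, z up. Three holes of 14 mm, 46 mm deep, at its centre and 35 mm to either side along its y; put the tool back in any of them.
- scrap_tub: Open black plastic tub for scrap plaster, outside 150 mm (x) by 190 mm (y) by 55 mm high, walls and floor 4 mm, fixed. Origin: centre of its underside, z up.
- offcut0_mid (a point): Plaster offcut, a sawn block with one broken upper edge (towards its +x): 46 mm (x) by 30 mm (y, the two sawn sides, flat and parallel) by 36 mm high (z); this point is its middle, half-way up. About 60 g. Lies in the drawer, hidden under the grating until the drawer is out. May be absent (None).
- offcut1_mid (a point): Plaster offcut, a sawn block with one broken upper edge (towards its +x): 42 mm (x) by 34 mm (y, the two sawn sides, flat and parallel) by 34 mm high (z); this point is its middle, half-way up. About 60 g. Lies in the drawer, hidden under the grating until the drawer is out. May be absent (None).
- offcut2_mid (a point): Plaster offcut, a sawn block with one broken upper edge (towards its +x): 50 mm (x) by 27 mm (y, the two sawn sides, flat and parallel) by 35 mm high (z); this point is its middle, half-way up. About 60 g. Lies in the drawer, hidden under the grating until the drawer is out. May be absent (None).
- offcut3_mid (a point): Plaster offcut, a sawn block with one broken upper edge (towards its +x): 40 mm (x) by 32 mm (y, the two sawn sides, flat and parallel) by 36 mm high (z); this point is its middle, half-way up. About 60 g. Lies in the drawer, hidden under the grating until the drawer is out. May be absent (None).
- trial_cast_mid (a point): Bystander: trial cast, plaster tile 100 by 75 by 14 mm lying on the bench; its middle.
- sealer_mid (a point): Bystander: amber bottle of sealer, 60 mm across, 150 mm tall; half-way up.
Not all that is in view belongs to the job. Leave any green or purple look-alike of the tool_block alone.

How it is judged:
On the way, in this order (a step that is already met when the one before it is completed fails the run):
1. the release is held down with the pin tool while the drawer starts to move out (distance between pin_tool_tip and release_top below 0.012 m and value of joint release above 0.003 m and value of joint drawer above 0.004 m), for 0.04 s.
2. the drawer is fully out (value of joint drawer above 0.205 m), for 0.1 s.
3. all offcuts are in the scrap tub (x of offcut0_mid in the frame of scrap_tub between -0.075 and 0.075 m and y of offcut0_mid in the frame of scrap_tub between -0.095 and 0.095 m and z of offcut0_mid in the frame of scrap_tub between 0 and 0.075 m and x of offcut1_mid in the frame of scrap_tub between -0.075 and 0.075 m and y of offcut1_mid in the frame of scrap_tub between -0.095 and 0.095 m and z of offcut1_mid in the frame of scrap_tub between 0 and 0.075 m and x of offcut2_mid in the frame of scrap_tub between -0.075 and 0.075 m and y of offcut2_mid in the frame of scrap_tub between -0.095 and 0.095 m and z of offcut2_mid in the frame of scrap_tub between 0 and 0.075 m and x of offcut3_mid in the frame of scrap_tub between -0.075 and 0.075 m and y of offcut3_mid in the frame of scrap_tub between -0.095 and 0.095 m and z of offcut3_mid in the frame of scrap_tub between 0 and 0.075 m), for 0.2 s.
4. the empty drawer is home and latched (value of joint drawer below 0.003 m and value of joint release below 0.0015 m), for 0.2 s.
5. the clutch of the wing knob has clicked once, with the clamp tight (value of joint knob above 0.36 rad and value of joint screw above 2.4 rad), for 0.1 s.
At the end, for the whole second after the job is handed in: Every offcut is in the tub; the pin tool stands in a hole of the block (tip under 15 mm up, tilt under 0.3 rad); the drawer is home (within 3 mm), its latch up; the clamp screw is tight (over 2.4 rad) and its clutch has clicked exactly once (knob 0.36 to 0.85 rad) (all of step 3 and all of step 4 and all of step 5 and value of joint knob below 0.85 rad and x of pin_tool_tip in the frame of tool_block between -0.012 and 0.012 m and y of pin_tool_tip in the frame of tool_block between -0.048 and 0.048 m and z of pin_tool_tip in the frame of tool_block below 0.015 m and angle between pin_tool_mid's own z axis and vertical below 0.3 rad); the robot touches nothing.
It fails at once if the clutch was driven past the first click, on to the second (value of joint knob above 0.95 rad).
It fails at once if the trial cast or the bottle was moved more than 3 cm (distance of any of trial_cast_mid, sealer_mid from where it was at the start of the episode above 0.03 m).
Of offcut0, offcut1, offcut2, offcut3 only 2 to 4 are there at a start; the rules pass over those that are not, and their reading is None.
At some moment in a run one of offcut0, offcut1, offcut2, offcut3 may be knocked a few centimetres aside while the robot is not near it.
It also fails if it takes over 210 s, if anything falls off the work surface, if the arm or the gripper's body presses on something with over 40 N, if the wrist force passes 120 N, or if a joint passes its speed limit or range.

## Working session

There is one attempt and no reset: what is moved stays moved. The work goes in short steps, Python scripts to look and compute and a tool call to move; the robot and the scene stay as the last step left them, time stands still between calls to the robot, and variables do not carry over. Pictures are saved under pics/ and viewed, at most 14 in all, crops included, and the job is handed in when it is done.

Besides the shell and the picture viewer there is one more tool, called after "Emit:" in YAML: its name, and indented under it one key for each argument. drive_tool: Moves the arm, as the interface text tells. Its arguments: {"type":"object","properties":{"series":{"type":"array"},"squeeze":{"type":"number"}},"required":["series"]}

```bash
ls; mkdir -p pics
cat > h.py <<'E'
import numpy as np, cv2
from scipy.spatial.transform import Rotation as R
from station import readout, imaging, hand_in
def q2R(q): return R.from_quat([q[1],q[2],q[3],q[0]]).as_matrix()
def K(m):
    f=240/np.tan(np.radians(m['vfov'])/2); return np.array([[f,0,m['cx']],[0,f,m['cy']],[0,0,1.]])
def ray(m,uv):
    p=cv2.undistortPoints(np.array(uv,float).reshape(-1,1,2),K(m),np.array(m['distortion'],float)).reshape(-1,2)
    return np.c_[p,np.ones(len(p))]@q2R(m['orientation']).T
def atz(m,uv,z):
    d=ray(m,uv); o=np.array(m['xyz']); return o+d*((z-o[2])/d[:,2])[:,None]
def proj(m,P):
    Rm=q2R(m['orientation']); P=np.array(P,float).reshape(-1,3)
    return cv2.projectPoints(P,cv2.Rodrigues(Rm.T)[0],-Rm.T@np.array(m['xyz']),K(m),np.array(m['distortion'],float))[0].reshape(-1,2)
def snap(c,fn=None):
    m=imaging.camera_model(c); im=imaging.read_camera(c)
    if fn: cv2.imwrite('pics/'+fn,im[:,:,::-1])
    return m,im
E
python3 - <<'E'
from h import *
o=readout.get_obs(); print({k:np.round(v,3) for k,v in o.items()})
for c in ['top','side','wrist']:
    m,im=snap(c,c+'0.png'); print(c,m)
    for t in ['carving_box','tool_block','pin_tool_mid','scrap_tub','knob_grip','drawer_handle','drawer_recess','trial_cast_mid','sealer_mid']:
        for r in imaging.cut_out(t,c)[:3]:
            print(t,round(r['conf'],2),np.round(r['centre']),r['mask'].sum())
E
```

```text
pics
{'t': np.float64(0.0), 'q': array([-1.382,  0.478,  0.022,  1.556, -0.012,  1.109, -0.083]), 'joint_vel': array([-0.001, -0.002,  0.002,  0.002, -0.001,  0.001, -0.001]), 'joint_torque': array([-1.0000e-03, -5.9644e+01,  1.6080e+00, -2.8120e+01,  1.3000e-02,
        9.0000e-03, -0.0000e+00]), 'eef_pos': array([0.197, 0.645, 0.23 ]), 'tool_rot': array([-0.   ,  0.148,  0.989, -0.001]), 'contact_force': array([-0.498, -0.089,  0.664]), 'torque': array([-0.027, -0.018,  0.044]), 'grasp_force': np.float64(0.0), 'gripper_width': np.float64(0.997)}
top {'vfov': 50.606956886890444, 'cx': 318.77192614820336, 'cy': 229.89832140848378, 'distortion': array([-0.13012158,  0.        ,  0.        ,  0.        ,  0.        ]), 'xyz': array([ 0.36766458, -0.04877795,  1.37976012]), 'orientation': array([-0.03131146,  0.70671043, -0.70591418,  0.0355687 ])}
carving_box 0.71 [190. 269.] 510
carving_box 0.56 [196. 186.] 11859
tool_block 0.83 [382. 262.] 847
tool_block 0.72 [404. 314.] 874
tool_block 0.69 [460. 300.] 945
scrap_tub 0.6 [424. 201.] 4221
knob_grip 0.85 [235. 155.] 344
drawer_handle 0.
[... 426 characters left out ...]
913,  0.87337107, -0.46362353])}
carving_box 0.77 [203. 363.] 21433
tool_block 0.78 [411. 199.] 340
tool_block 0.66 [366. 242.] 709
pin_tool_mid 0.51 [366. 222.] 148
scrap_tub 0.88 [318. 209.] 2676
knob_grip 0.84 [200. 281.] 636
drawer_recess 0.58 [209. 358.] 4327
drawer_recess 0.22 [367. 243.] 694
trial_cast_mid 0.72 [339. 316.] 1275
trial_cast_mid 0.23 [212. 327.] 293
sealer_mid 0.75 [313. 375.] 1921
wrist {'vfov': 58.6153478574428, 'cx': 317.3288197430585, 'cy': 242.1870039945533, 'distortion': array([-0.10061048,  0.        ,  0.        ,  0.        ,  0.        ]), 'xyz': array([0.1219724 , 0.66910306, 0.37351287]), 'orientation': array([0.12438777, 0.79420437, 0.58750404, 0.09276907])}
```

View pics/top0.png

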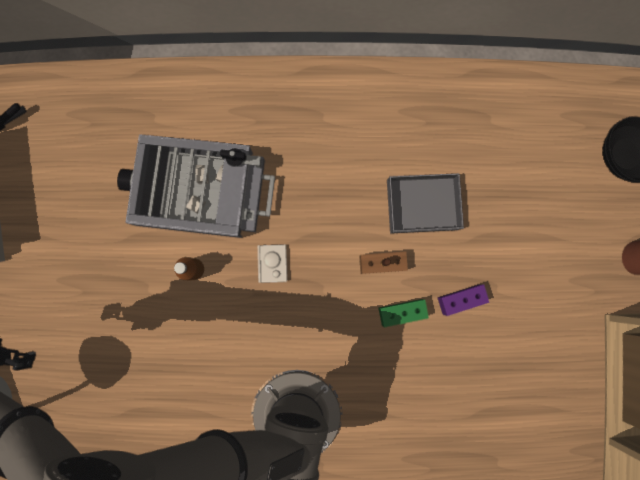

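View pics/side0.png

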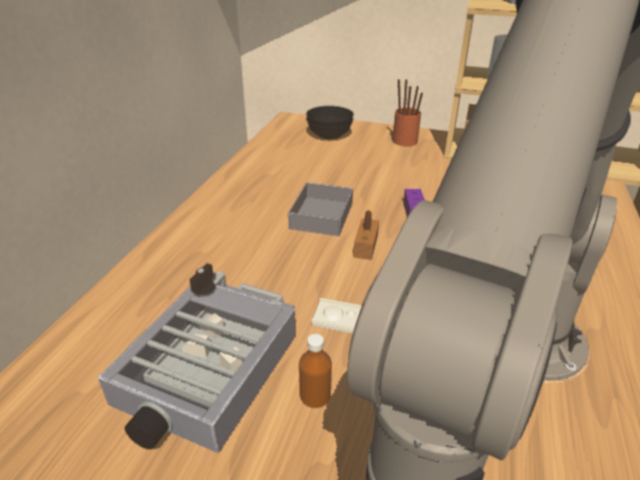

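The top view shows the box at upper left, with its drawer end facing right and the handle at (270,195). The recess is near (249,213) and the knob at (235,155). The brown block with the tool is at (384,262), and the tub is at (425,203). The green and purple blocks are look-alikes.

Run:
```python
from h import *
m,im=snap('top')
def rect(t,z,i=None,sel=None):
    for r in imaging.cut_out(t,'top'):
        c=r['centre']
        if sel and np.hypot(c[0]-sel[0],c[1]-sel[1])>15: continue
        ys,xs=np.nonzero(r['mask'])
        P=atz(m,np.c_[xs,ys],z)[:,:2].astype(np.float32)*1000
        print(t,r['conf'],[np.round(a,1) for a in cv2.minAreaRect(P)])
rect('carving_box',.084,sel=(196,186)); rect('tool_block',.05,sel=(382,262)); rect('scrap_tub',.055,sel=(424,201)); rect('knob_grip',.14); rect('drawer_handle',.056)
print(atz(m,[[143,136],[128,224],[240,236]],.084), atz(m,[[249,213]],.056), atz(m,[[263,155],[277,178],[268,215]],.04), atz(m,[[190,268]],.0))
cv2.imwrite('pics/topc.png',cv2.resize(im[120:330,110:510,::-1],None,fx=2,fy=2,interpolation=cv2.INTER_CUBIC))
```

```text
carving_box 0.83 [array([607.8, 270.6]), array([416.6, 245.1]), np.float64(83.3)]
tool_block 0.98 [array([ 408.2, -226.6]), array([ 52.4, 126.9]), np.float64(3.8)]
scrap_tub 0.57 [array([ 566.3, -336.6]), array([152.4, 198.2]), np.float64(3.0)]
knob_grip 0.56 [array([673.3, 158.7]), array([61.6, 46. ]), np.float64(45.2)]
drawer_handle 0.97 [array([598.4, 213.1]), array([296.3, 200.1]), np.float64(85.0)]
[[0.74094141 0.41136975 0.084     ]
 [0.50540368 0.4415575  0.084     ]
 [0.4746218  0.14564569 0.084     ]] [[0.53772077 0.12700542 0.056     ]] [[0.69766562 0.0939048  0.04      ]
 [0.63446308 0.05534312 0.04      ]
 [0.53444195 0.07832178 0.04      ]] [[0.39355699 0.29466995 0.        ]]
```

View pics/topc.png

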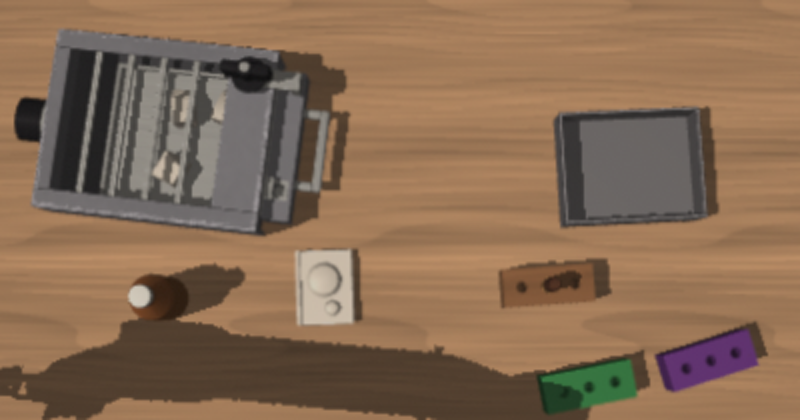

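```bash
cat >> h.py <<'E'
def pose():
    o=readout.get_obs(); Rm=q2R(o['tool_rot']); return np.array(o['eef_pos']),Rm
def az(Rm): return np.degrees(np.arctan2(Rm[1,1],Rm[0,1]))
def plan(p,psi,tgt,psit,n):
    """rows to go from p,psi (tool y azimuth, deg, tool down) to tgt,psit in n equal rows"""
    d=(np.array(tgt)-p)/n; t=(psi-psit)/n
    for i in range(n):
        a=np.radians(psi-t*i); s,c=np.sin(a),np.cos(a)
        print([float(v) for v in np.round([100*(-s*d[0]+c*d[1]),100*(c*d[0]+s*d[1]),-100*d[2],t],2)])
def go(tgt,psit=None,n=1):
    p,Rm=pose(); psi=az(Rm); print(np.round(p,4),round(psi,2)); plan(p,psi,tgt,psi if psit is None else psit,n)
E
python3 - <<'E'
from h import *
m=imaging.camera_model('wrist'); p,Rm=pose()
print(Rm.T@(np.array(m['xyz'])-p)); print(Rm.T@q2R(m['orientation']))
go([.53,.13,.28],-6.5,14)
print('--'); plan(np.array([.53,.13,.28]),-6.5,[.408,-.227,.28],-6.5,8)
E
```

```text
[ 0.07908429  0.00050356 -0.14218131]
[[ 7.51129928e-05 -9.51839340e-01 -3.06597237e-01]
 [ 9.99999318e-01 -2.85743112e-04  1.13208612e-03]
 [-1.16517216e-03 -3.06597113e-01  9.51838669e-01]]
[0.1974 0.6455 0.2313] 72.99
[-3.35, -2.83, -0.35, 5.68]
[-3.61, -2.48, -0.35, 5.68]
[-3.84, -2.11, -0.35, 5.68]
[-4.03, -1.72, -0.35, 5.68]
[-4.18, -1.31, -0.35, 5.68]
[-4.29, -0.89, -0.35, 5.68]
[-4.36, -0.47, -0.35, 5.68]
[-4.38, -0.03, -0.35, 5.68]
[-4.36, 0.4, -0.35, 5.68]
[-4.3, 0.83, -0.35, 5.68]
[-4.2, 1.25, -0.35, 5.68]
[-4.05, 1.66, -0.35, 5.68]
[-3.87, 2.06, -0.35, 5.68]
[-3.65, 2.43, -0.35, 5.68]
--
[-4.61, -1.01, -0.0, 0.0]
[-4.61, -1.01, -0.0, 0.0]
[-4.61, -1.01, -0.0, 0.0]
[-4.61, -1.01, -0.0, 0.0]
[-4.61, -1.01, -0.0, 0.0]
[-4.61, -1.01, -0.0, 0.0]
[-4.61, -1.01, -0.0, 0.0]
[-4.61, -1.01, -0.0, 0.0]
```

Emit:
drive_tool:
  series:
    - [-3.35,-2.83,-0.35,5.68,-1]
    - [-3.6,-2.48,-0.35,5.68,-1]
    - [-3.84,-2.1,-0.35,5.68,-1]
    - [-4.0,-1.7,-0.35,5.68,-1]
    - [-4.2,-1.3,-0.35,5.68,-1]
    - [-4.3,-0.9,-0.35,5.68,-1]
    - [-4.35,-0.45,-0.35,5.68,-1]
    - [-4.4,0,-0.35,5.68,-1]
  squeeze: 60

```text
t: 2.6
eef_pos: [0.3887, 0.3499, 0.2597]
tool_rot: [-0.0, 0.52, 0.854, 0.0]
contact_force: [0.8, -0.0, 0.4]
gripper_width: 1.0
grasp_force: 0.0
```

Emit:
drive_tool:
  series:
    - [-4.35,0.4,-0.35,5.68,-1]
    - [-4.3,0.83,-0.35,5.68,-1]
    - [-4.2,1.25,-0.35,5.68,-1]
    - [-4.05,1.66,-0.35,5.68,-1]
    - [-3.87,2.05,-0.35,5.68,-1]
    - [-3.65,2.43,-0.35,5.68,-1]
    - [0,0,0,0,-1]
    - [0,0,0,0,-1]

```text
t: 3.4
eef_pos: [0.5306, 0.1296, 0.2804]
tool_rot: [0.0, 0.747, 0.665, 0.0]
contact_force: [0.0, -0.2, -0.4]
gripper_width: 1.001
grasp_force: 0.0
```

Run:
```python
from h import *
p,Rm=pose(); print(p,az(Rm))
m,im=snap('wrist','w1.png')
for t in ['drawer_handle','knob_grip','drawer_recess','release_top','trial_cast_mid']:
    for r in imaging.cut_out(t,'wrist')[:2]: print(t,r['conf'],r['centre'],r['mask'].sum())
go([.408,-.227,.28],-6.5,8)
```

```text
[0.53059687 0.1295865  0.2804327 ] -6.64661556626432
drawer_handle 0.76 [386.0, 87.1] 23399
knob_grip 0.94 [514.9, 152.3] 5038
drawer_recess 0.72 [381.6, 86.5] 23654
trial_cast_mid 0.66 [206.2, 262.1] 7149
trial_cast_mid 0.56 [336.5, 21.3] 1980
[0.5297 0.1318 0.2802] -6.39
[-4.63, -1.01, 0.0, 0.01]
[-4.63, -1.01, 0.0, 0.01]
[-4.63, -1.01, 0.0, 0.01]
[-4.63, -1.01, 0.0, 0.01]
[-4.63, -1.01, 0.0, 0.01]
[-4.63, -1.01, 0.0, 0.01]
[-4.63, -1.01, 0.0, 0.01]
[-4.63, -1.0, 0.0, 0.01]
```

View pics/w1.png

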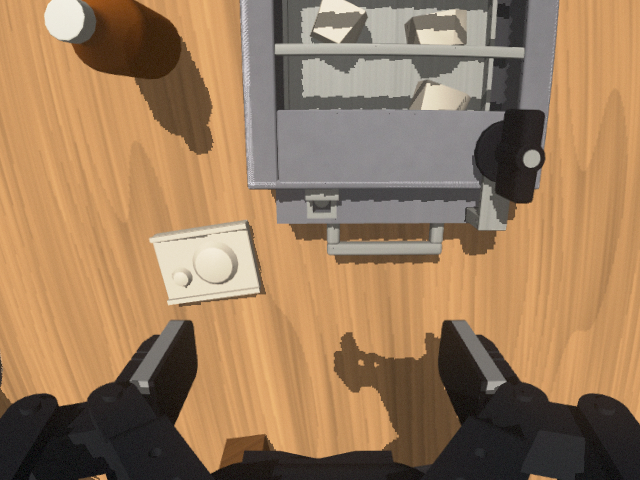

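The view shows the recess mouth at (321,205), the handle at (385,248) and the wing knob at (520,155), lying along the box's y. The front corners of the box are at (249,187) and (540,187). Three offcuts are visible under the grating.

Run:
```python
from h import *
# model at that pose: recompute from nominal (arm hasn't moved)
m=imaging.camera_model('wrist')
print(atz(m,[[249,187],[540,187]],.084)); print('rec',atz(m,[[305,193],[339,193],[339,219],[305,219],[321,205]],.056))
print('handle',atz(m,[[329,252],[441,252]],.042)); print('wing',atz(m,[[522,112],[517,200]],.14))
c=np.array([.608,.2785]);
```

```text
[[0.47678414 0.15486002 0.084     ]
 [0.71332596 0.12963039 0.084     ]]
rec [[0.51937889 0.13949387 0.056     ]
 [0.54875108 0.1362164  0.056     ]
 [0.54649355 0.11297165 0.056     ]
 [0.51658827 0.11631187 0.056     ]
 [0.53203753 0.12733411 0.056     ]]
handle [[0.53436902 0.07835864 0.042     ]
 [0.6401326  0.06645201 0.042     ]]
wing [[0.67070695 0.19427735 0.14      ]
 [0.66804384 0.13549671 0.14      ]]
```

Emit:
drive_tool:
  series:
    - [-4.63,-1,0,0,-1]
    - [-4.63,-1,0,0,-1]
    - [-4.63,-1,0,0,-1]
    - [-4.63,-1,0,0,-1]
    - [-4.63,-1,0,0,-1]
    - [-4.63,-1,0,0,-1]
    - [-3,-1,1,0,-1]
    - [0,-1,1,0,-1]

```text
t: 4.5
eef_pos: [0.4146, -0.17, 0.2606]
tool_rot: [0.001, 0.748, 0.663, 0.0]
contact_force: [-0.3, 0.3, 0.1]
gripper_width: 1.004
grasp_force: 0.0
```

Emit:
drive_tool:
  series:
    - [0,0,0,0,-1]
    - [0,0,0,0,-1]

```text
t: 4.7
eef_pos: [0.4163, -0.1653, 0.2605]
tool_rot: [-0.0, 0.746, 0.666, 0.0]
contact_force: [-0.1, -0.1, -0.9]
gripper_width: 1.0
grasp_force: 0.0
```

Run:
```python
from h import *
for i in range(1): p,Rm=pose(); print(p,az(Rm))
m,im=snap('wrist','w2.png')
for t,z in [('pin_tool_mid',.11),('tool_block',.05),('scrap_tub',.055)]:
    for r in imaging.cut_out(t,'wrist')[:3]:
        ys,xs=np.nonzero(r['mask']); P=atz(m,np.c_[xs,ys],z)[:,:2].astype(np.float32)*1000
        print(t,r['conf'],r['centre'],r['mask'].sum(),(xs.min(),xs.max(),ys.min(),ys.max()),cv2.minAreaRect(P))
```

```text
[ 0.41629735 -0.16527191  0.2605444 ] -6.424587697952113
pin_tool_mid 0.89 [314.7, 289.0] 955 (np.int64(306), np.int64(329), np.int64(266), np.int64(312)) ((410.45086669921875, -216.726806640625), (37.50199890136719, 17.309534072875977), 83.07665252685547)
tool_block 0.97 [196.4, 313.0] 6758 (np.int64(136), np.int64(240), np.int64(260), np.int64(394)) ((285.17156982421875, -273.27740478515625), (70.37492370605469, 133.2037353515625), 11.798602104187012)
tool_block 0.79 [317.9, 256.6] 6679 (np.int64(277), np.int64(354), np.int64(195), np.int64(337)) ((408.5162658691406, -224.45062255859375), (50.4714469909668, 129.546875), 3.635150909423828)
tool_block 0.58 [239.0, 429.7] 3879 (np.int64(202), np.int64(286), np.int64(390), np.int64(466)) ((306.5794372558594, -394.7193908691406), (75.13355255126953, 86.92305755615234), 16.481292724609375)
scrap_tub 0.97 [490.8, 315.3] 19967 (np.int64(399), np.int64(571), np.int64(247), np.int64(452)) ((564.1722412109375, -331.2884216308594), (158.45748901367188, 212.31173706054688), 3.2501792907714844)
```

View pics/w2.png

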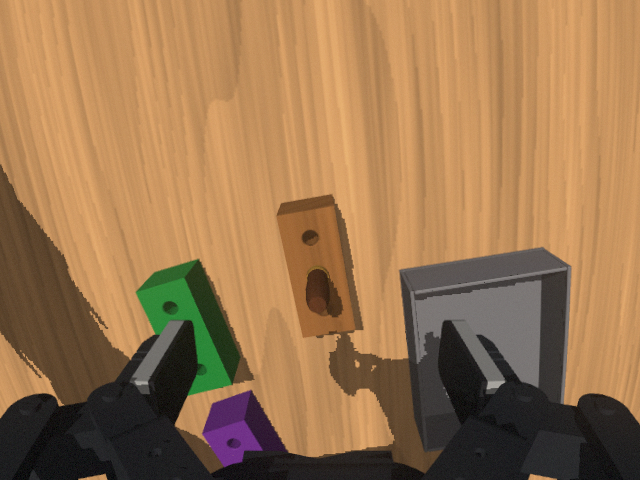

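Run:
```python
from h import *
m=imaging.camera_model('wrist')
print('mid',atz(m,[[317.5,289]],.08),'top',atz(m,[[319,300]],.11),'base',atz(m,[[317,278]],.05),'hole',atz(m,[[310.5,237.5]],.05))
print('blk',atz(m,[[278,215],[334,206],[355,330],[304,337]],.05))
go([.409,-.226,.26])
```

```text
mid [[ 0.40945736 -0.23005612  0.08      ]] top [[ 0.41103069 -0.22585683  0.11      ]] base [[ 0.40874851 -0.23269285  0.05      ]] hole [[ 0.40739767 -0.19450947  0.05      ]]
blk [[ 0.38225487 -0.17151396  0.05      ]
 [ 0.43036618 -0.16906473  0.05      ]
 [ 0.4381118  -0.28888433  0.05      ]
 [ 0.38991425 -0.29088593  0.05      ]]
[ 0.4167 -0.1655  0.2607] -6.41
[-6.1, -0.09, 0.07, 0.0]
```

Emit:
drive_tool:
  series:
    - [-3.25,0,2.5,0,-1]
    - [-3.25,0,2.5,0,-1]
    - [0,0,4,0,-1]
    - [0,0,4,0,-1]
    - [0,0,3.5,0,-1]
    - [0,0,2,0,-1]
    - [0,0,1.2,0,-1]
    - [0,0,0,0,-1]

```text
t: 5.7
eef_pos: [0.4082, -0.2303, 0.0623]
tool_rot: [-0.001, 0.746, 0.666, -0.001]
contact_force: [-0.2, -0.2, 0.6]
gripper_width: 0.998
grasp_force: 0.0
```

Emit:
drive_tool:
  series:
    - [0,0,0,0,1]
    - [0,0,0,0,1]
    - [0,0,0,0,1]
    - [0,0,0,0,1]
    - [0,0,0,0,1]
    - [0,0,0,0,1]
    - [0,0,0,0,1]
    - [0,0,0,0,1]
  squeeze: 80

```text
t: 6.5
eef_pos: [0.4089, -0.2308, 0.064]
tool_rot: [0.0, 0.746, 0.666, 0.001]
contact_force: [-1.2, 1.9, 6.9]
gripper_width: 0.197
grasp_force: 77.7
```

Emit:
drive_tool:
  series:
    - [0,0,0,0,1]
    - [0,0,0,0,1]

```text
t: 6.7
eef_pos: [0.4089, -0.2308, 0.064]
tool_rot: [0.0, 0.746, 0.666, 0.001]
contact_force: [-0.1, 0.8, 7.3]
gripper_width: 0.199
grasp_force: 77.7
```

Emit:
drive_tool:
  series:
    - [0,0,-2,0,1]
    - [0,0,-4,0,1]
    - [0,0,-4,0,1]
    - [0,0,0,0,1]

```text
t: 7.1
eef_pos: [0.4109, -0.2323, 0.1674]
tool_rot: [0.003, 0.746, 0.666, 0.002]
contact_force: [0.4, -0.2, -0.5]
gripper_width: 0.203
grasp_force: 78.1
```

Run:
```python
from h import *
go([.5325,.128,.165],-6.3,10)
```

```text
[ 0.4109 -0.2323  0.1674] -6.55
[3.72, 0.8, 0.02, -0.03]
[3.72, 0.8, 0.02, -0.03]
[3.72, 0.8, 0.02, -0.03]
[3.72, 0.8, 0.02, -0.03]
[3.72, 0.8, 0.02, -0.03]
[3.72, 0.8, 0.02, -0.03]
[3.72, 0.81, 0.02, -0.03]
[3.72, 0.81, 0.02, -0.03]
[3.72, 0.81, 0.02, -0.03]
[3.71, 0.81, 0.02, -0.03]
```

Emit:
drive_tool:
  series:
    - [2,0.4,0,0,1]
    - [3.7,0.8,0,0,1]
    - [3.7,0.8,0,0,1]
    - [3.7,0.8,0,0,1]
    - [3.7,0.8,0,0,1]
    - [3.7,0.8,0,0,1]
    - [3.7,0.8,0,0,1]
    - [3.7,0.8,0,0,1]

```text
t: 7.9
eef_pos: [0.4995, 0.0413, 0.1629]
tool_rot: [-0.0, 0.746, 0.666, -0.0]
contact_force: [0.9, -1.4, -0.0]
gripper_width: 0.204
grasp_force: 78.1
```

Emit:
drive_tool:
  series:
    - [3.7,0.8,0,0,1]
    - [3.7,0.8,0,0,1]
    - [1.7,0.4,1,0,1]
    - [0,0,1.5,0,1]
    - [0,0,0,0,1]
    - [0,0,0,0,1]

```text
t: 8.5
eef_pos: [0.5289, 0.1252, 0.1375]
tool_rot: [-0.0, 0.747, 0.665, -0.001]
contact_force: [0.1, 0.5, 0.2]
gripper_width: 0.203
grasp_force: 78.1
```

Run:
```python
from h import *
for i in range(1): p,Rm=pose(); print(p,az(Rm))
m,im=snap('wrist'); cv2.imwrite('pics/w3.png',cv2.resize(im[120:360,180:480,::-1],None,fx=2.5,fy=2.5,interpolation=cv2.INTER_CUBIC))
print('tip expected',proj(m,p+Rm@[0,0,.059]))
print('recess expected',proj(m,[.5325,.128,.056]))
for t in ['pin_tool_tip','drawer_recess']:
    for r in imaging.cut_out(t,'wrist')[:2]: print(t,r['conf'],r['centre'],r['mask'].sum())
```

```text
[0.52887878 0.12520869 0.13753264] -6.701922651878635
tip expected [[317.99647195 269.74053997]]
recess expected [[324.14016704 249.13559082]]
pin_tool_tip 0.55 [319.7, 355.0] 6991
drawer_recess 0.58 [415.9, 83.8] 43242
```

View pics/w3.png

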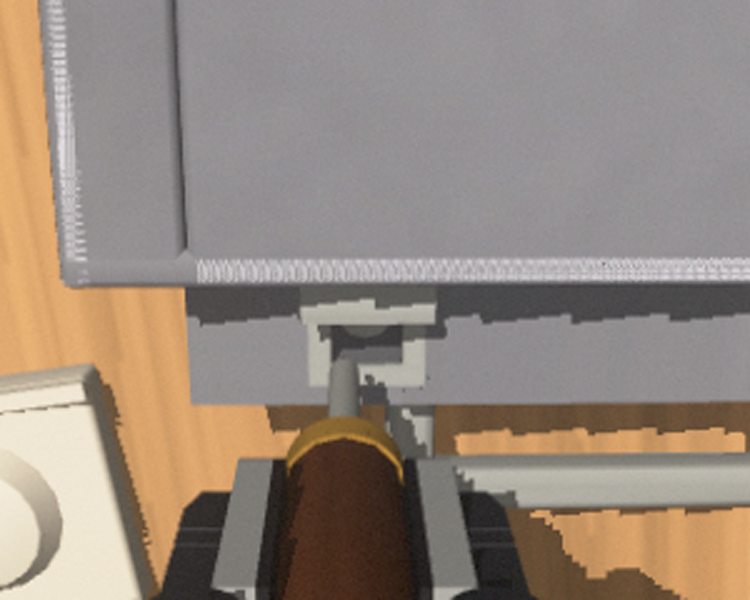

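Run:
```python
from h import *
m=imaging.camera_model('wrist'); p,Rm=pose(); print(p,az(Rm))
f=lambda l:np.array(l,float)/2.5+[180,120]
B=R.from_euler('z',-6.3,degrees=True).as_matrix()
for n,uv,z in [('frontedge',[[331,362],[403,362]],.056),('visback',[[331,323],[403,323]],.056),('outer',[[310,385],[425,385]],.056),('strip.084',[[301,321],[436,321]],.084),('strip.07',[[301,321],[436,321]],.07),('boxedge',[[68,285],[700,285]],.084),('blockfront',[[190,403],[330,403]],.056),('tip',[[343,364]],p[2]-.059),('handleouter',[[470,508],[750,505]],.042)]:
    P=atz(m,f(uv),z); print(n,np.round(P,4).tolist(),'boxaxes',np.round(P@B,4)[:,:2].tolist())
```

```text
[0.52997513 0.12624509 0.13870839] -6.667366065092316
frontedge [[0.5262, 0.1203, 0.056], [0.5423, 0.1184, 0.056]] boxaxes [[0.5098, 0.1773], [0.526, 0.1772]]
visback [[0.5273, 0.1295, 0.056], [0.5432, 0.1276, 0.056]] boxaxes [[0.5099, 0.1866], [0.5259, 0.1865]]
outer [[0.5208, 0.1153, 0.056], [0.5467, 0.1123, 0.056]] boxaxes [[0.505, 0.1718], [0.5311, 0.1716]]
strip.084 [[0.523, 0.14, 0.084], [0.5491, 0.1369, 0.084]] boxaxes [[0.5045, 0.1965], [0.5307, 0.1963]]
strip.07 [[0.5219, 0.1354, 0.07], [0.5498, 0.1321, 0.07]] boxaxes [[0.5039, 0.1918], [0.532, 0.1916]]
boxedge [[0.4791, 0.1525, 0.084], [0.6009, 0.1383, 0.084]] boxaxes [[0.4595, 0.2041], [0.5821, 0.2034]]
blockfront [[0.493, 0.1141, 0.056], [0.5248, 0.1104, 0.056]] boxaxes [[0.4775, 0.1675], [0.5095, 0.1673]]
tip [[0.5299, 0.1285, 0.0797]] boxaxes [[0.5126, 0.1859]]
handleouter [[0.5554, 0.072, 0.042], [0.6267, 0.0637, 0.042]] boxaxes [[0.5442, 0.1325], [0.616, 0.1321]]
```

The picture shows the pin tip at crop (343,362) and the recess hole at crop x 331–403 with its front edge at row 362. The tip needs about +5 mm in x and −3.5 mm in y (box axes).

Emit:
drive_tool:
  series:
    - [-0.35,0.5,0,0,1]
    - [0,0,1.5,0,1]
    - [0,0,0.8,0,1]
    - [0,0,0.7,0,1]
    - [0,0,0,0,1]
    - [0,0,0,0,1]

```text
t: 9.25
eef_pos: [0.5343, 0.1237, 0.108]
tool_rot: [-0.0, 0.746, 0.666, -0.0]
contact_force: [-0.7, 0.5, -0.5]
gripper_width: 0.199
grasp_force: 78.1
```

Emit:
drive_tool:
  series:
    - [0,0,0.5,0,1]
    - [0,0,0,0,1]
    - [0,0,0,0,1]

```text
t: 9.55
eef_pos: [0.5345, 0.1238, 0.1033]
tool_rot: [-0.0, 0.746, 0.666, 0.0]
contact_force: [0.0, -0.5, 0.5]
gripper_width: 0.2
grasp_force: 78.1
```

Emit:
drive_tool:
  series:
    - [0,0,0.3,0,1]
    - [0,0,0,0,1]
    - [0,0,0,0,1]

```text
t: 9.85
eef_pos: [0.5348, 0.1238, 0.1005]
tool_rot: [0.0, 0.746, 0.666, 0.0]
contact_force: [0.7, 0.1, 1.6]
gripper_width: 0.204
grasp_force: 78.0
```

Emit:
drive_tool:
  series:
    - [0,0,0.3,0,1]
    - [0,0,0,0,1]
    - [0,0,0,0,1]

```text
t: 10.15
eef_pos: [0.5348, 0.1238, 0.0975]
tool_rot: [0.0, 0.746, 0.666, 0.0]
contact_force: [-0.4, 0.0, 2.7]
gripper_width: 0.206
grasp_force: 78.0
```

Emit:
drive_tool:
  series:
    - [0,0,0.25,0,1]
    - [0,0,0.2,0,1]
    - [0,0,0,0,1]
    - [0,0,0,0,1]

```text
t: 10.55
eef_pos: [0.535, 0.1237, 0.0935]
tool_rot: [-0.0, 0.746, 0.666, 0.0]
contact_force: [-1.1, -0.6, 10.4]
gripper_width: 0.202
grasp_force: 78.9
```

Emit:
drive_tool:
  series:
    - [-0.3,0,0.05,0,1]
    - [-0.3,0,0,0,1]
    - [0,0,0,0,1]

```text
t: 10.85
eef_pos: [0.5344, 0.1181, 0.0932]
tool_rot: [-0.0, 0.746, 0.666, 0.001]
contact_force: [-0.8, 0.7, 12.3]
gripper_width: 0.196
grasp_force: 79.0
```

Emit:
drive_tool:
  series:
    - [-0.5,0,0,0,1]
    - [-0.5,0,0,0,1]
    - [-0.5,0,0,0,1]
    - [-0.5,0,0,0,1]
    - [-0.5,0,0,0,1]
    - [0,0,0,0,1]

```text
t: 11.45
eef_pos: [0.5315, 0.0927, 0.0933]
tool_rot: [-0.0, 0.746, 0.665, 0.001]
contact_force: [-2.6, -1.3, 12.0]
gripper_width: 0.2
grasp_force: 79.0
```

Run:
```python
from h import *
p,Rm=pose(); print(p,az(Rm),readout.get_obs()['contact_force'])
m,im=snap('wrist'); cv2.imwrite('pics/w4.png',cv2.resize(im[60:360,120:540,::-1],None,fx=1.8,fy=1.8,interpolation=cv2.INTER_CUBIC))
```

```text
[0.5315428  0.09268357 0.09325264] -6.57453099930932 [-2.56838669 -1.25019424 11.96891393]
```

View pics/w4.png

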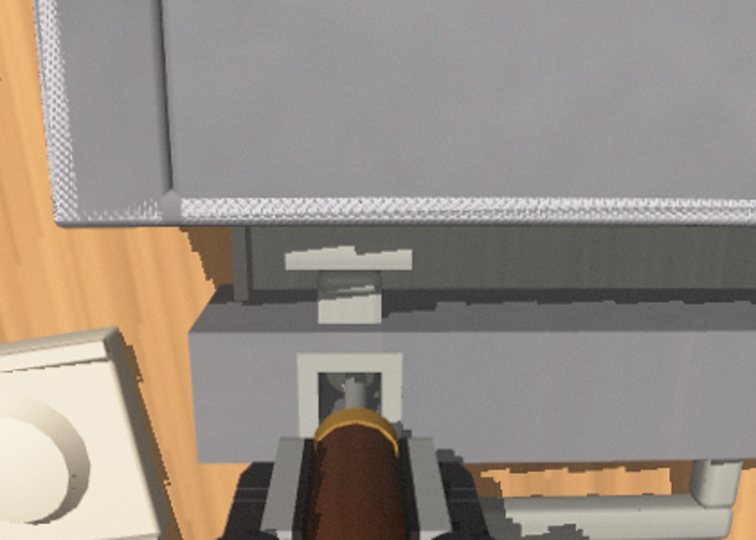

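The drawer is following: the pin sits in the recess and the latch tongue at crop (350,300) is clear of the box. Next I check the clearance to the cast.

Run:
```python
from h import *
m=imaging.camera_model('wrist')
f=lambda l:np.array(l,float)/1.8+[120,60]
B=R.from_euler('z',-6.3,degrees=True).as_matrix()
print('cast right edge',atz(m,f([[118,328],[183,535]]),.014)@B)
print('drawer left edge',atz(m,f([[190,333],[198,462]]),.056)@B)
```

```text
cast right edge [[0.44556444 0.15906123 0.014     ]
 [0.45987472 0.0861372  0.014     ]]
drawer left edge [[0.47722811 0.17105447 0.056     ]
 [0.47670969 0.13558425 0.056     ]]
```

Emit:
drive_tool:
  series:
    - [-1.5,0,0,0,1]
    - [-2,0,0,0,1]
    - [-2,0,0,0,1]
    - [-2,0,0,0,1]
    - [-2,0,0,0,1]
    - [-2,0,0,0,1]
    - [-2,0,0,0,1]
    - [-2,0,0,0,1]

```text
t: 12.3
eef_pos: [0.5142, -0.0609, 0.0932]
tool_rot: [-0.0, 0.746, 0.666, 0.001]
contact_force: [-0.2, 1.4, 12.0]
gripper_width: 0.2
grasp_force: 79.0
```

Emit:
drive_tool:
  series:
    - [-1,0,0,0,1]
    - [-1,0,0,0,1]
    - [-0.5,0,0,0,1]
    - [0,0,0,0,1]

```text
t: 12.7
eef_pos: [0.5113, -0.0871, 0.0933]
tool_rot: [0.001, 0.747, 0.665, 0.001]
contact_force: [-0.3, -1.6, 13.6]
gripper_width: 0.203
grasp_force: 79.0
```

Emit:
drive_tool:
  series:
    - [-0.5,0,0,0,1]
    - [-0.4,0,0,0,1]
    - [0,0,0,0,1]

```text
t: 13.0
eef_pos: [0.5103, -0.0952, 0.0932]
tool_rot: [0.0, 0.746, 0.665, 0.001]
contact_force: [-0.6, 0.8, 12.7]
gripper_width: 0.202
grasp_force: 79.0
```

Emit:
drive_tool:
  series:
    - [-0.4,0,0,0,1]
    - [0,0,0,0,1]

```text
t: 13.2
eef_pos: [0.5102, -0.0974, 0.0932]
tool_rot: [-0.0, 0.746, 0.666, 0.002]
contact_force: [-0.2, 4.1, 11.9]
gripper_width: 0.2
grasp_force: 79.0
```

Emit:
drive_tool:
  series:
    - [0.3,0,-0.5,0,1]
    - [0,0,-2,0,1]
    - [0,0,-4,0,1]
    - [0,0,-4,0,1]
    - [0,0,-4,0,1]
    - [0,0,-2,0,1]
    - [0,0,0,0,1]

```text
t: 13.9
eef_pos: [0.5106, -0.096, 0.2596]
tool_rot: [0.001, 0.746, 0.666, 0.002]
contact_force: [-1.0, -0.4, -0.4]
gripper_width: 0.203
grasp_force: 78.1
```

Run:
```python
from h import *
p,Rm=pose(); print(p,az(Rm))
m,im=snap('wrist','w5.png')
B=R.from_euler('z',-6.3,degrees=True).as_matrix()
for k in range(4):
    for r in imaging.cut_out(f'offcut{k}_mid','wrist')[:4]:
        ys,xs=np.nonzero(r['mask']); print(k,round(r['conf'],2),r['centre'],r['mask'].sum(),(xs.min(),xs.max(),ys.min(),ys.max()),np.round(atz(m,[r['centre']],.035),3))
print('tip exp',proj(m,p+Rm@[0,0,.059]))
go([.4095,-.2295,.27],-6.5,5)
```

```text
[ 0.51056263 -0.0960391   0.25960822] -6.517240439524267
0 0.61 [436.4, 97.6] 2306 (np.int64(406), np.int64(471), np.int64(70), np.int64(122)) [[ 0.619 -0.02   0.035]]
2 0.97 [434.4, 21.0] 2479 (np.int64(403), np.int64(468), np.int64(0), np.int64(43)) [[0.621 0.04  0.035]]
2 0.43 [379.1, 132.4] 45714 (np.int64(265), np.int64(507), np.int64(0), np.int64(257)) [[ 0.569 -0.044  0.035]]
3 0.89 [330.5, 17.0] 1854 (np.int64(303), np.int64(362), np.int64(0), np.int64(43)) [[0.538 0.051 0.035]]
3 0.17 [379.8, 131.9] 45513 (np.int64(266), np.int64(507), np.int64(0), np.int64(257)) [[ 0.57  -0.044  0.035]]
tip exp [[317.96249317 269.72018965]]
[ 0.5083 -0.0956  0.2557] -6.52
[-2.89, -1.66, -0.29, -0.0]
[-2.89, -1.66, -0.29, -0.0]
[-2.88, -1.66, -0.29, -0.0]
[-2.88, -1.66, -0.29, -0.0]
[-2.88, -1.66, -0.29, -0.0]
```

View pics/w5.png

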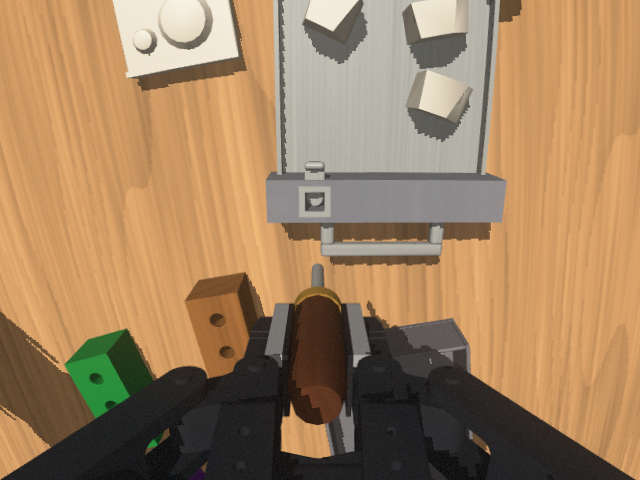

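The drawer is fully out with three offcuts: (335,15), (436,20) and (438,97). The pin tip is at (318,266), as expected. The tool goes back to the middle hole first.

Emit:
drive_tool:
  series:
    - [-2.9,-1.7,0,0,1]
    - [-2.9,-1.7,0,0,1]
    - [-2.9,-1.7,0,0,1]
    - [-2.9,-1.7,0,0,1]
    - [-2.9,-1.7,0,0,1]
    - [0,0,4,0,1]
    - [0,0,4,0,1]
    - [0,0,3.5,0,1]

```text
t: 14.95
eef_pos: [0.4072, -0.2301, 0.1399]
tool_rot: [-0.001, 0.746, 0.665, -0.001]
contact_force: [0.3, 0.6, -0.2]
gripper_width: 0.203
grasp_force: 78.2
```

Emit:
drive_tool:
  series:
    - [0,0,0,0,1]
    - [0,0,0,0,1]

```text
t: 15.15
eef_pos: [0.4076, -0.2305, 0.1421]
tool_rot: [-0.001, 0.747, 0.665, -0.001]
contact_force: [-0.3, 0.0, -0.1]
gripper_width: 0.2
grasp_force: 78.3
```

Run:
```python
from h import *
p,Rm=pose(); print(p,az(Rm))
m,im=snap('wrist'); cv2.imwrite('pics/w6.png',cv2.resize(im[150:350,200:440,::-1],None,fx=2.5,fy=2.5,interpolation=cv2.INTER_CUBIC))
print('tip exp',proj(m,p+Rm@[0,0,.059]),'holes exp',proj(m,[[.4095,-.2295,.05],[.4074,-.1945,.05]]))
go([.409,-.2308,p[2]])
```

```text
[ 0.40764839 -0.23054899  0.14209512] -6.581938995812388
tip exp [[317.93346607 269.72595752]] holes exp [[321.27030561 246.58690491]
 [310.42810664 187.39999112]]
[ 0.4087 -0.2308  0.1431] -6.56
[0.01, 0.03, 0.1, 0.0]
```

View pics/w6.png

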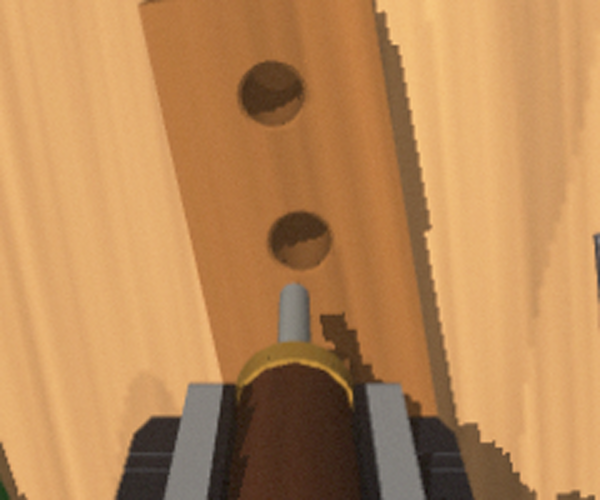

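The middle hole is at crop (299,240) and the tip at crop (294,288), so they are aligned to within 2 mm.

Emit:
drive_tool:
  series:
    - [-0.1,0.05,1.5,0,1]
    - [0,0,1.5,0,1]
    - [0,0,1.5,0,1]
    - [0,0,1.5,0,1]
    - [0,0,1,0,1]
    - [0,0,0,0,1]

```text
t: 15.8
eef_pos: [0.4093, -0.2312, 0.0726]
tool_rot: [0.0, 0.746, 0.666, 0.0]
contact_force: [0.2, -0.4, -0.6]
gripper_width: 0.203
grasp_force: 78.3
```

Emit:
drive_tool:
  series:
    - [0,0,0.4,0,1]
    - [0,0,0.3,0,1]
    - [0,0,0,0,1]

```text
t: 16.1
eef_pos: [0.409, -0.2313, 0.0655]
tool_rot: [0.0, 0.746, 0.666, 0.0]
contact_force: [-0.4, 0.3, -1.1]
gripper_width: 0.198
grasp_force: 78.3
```

Emit:
drive_tool:
  series:
    - [0,0,0.15,0,1]
    - [0,0,0,0,0]
    - [0,0,0,0,-1]
    - [0,0,0,0,-1]
    - [0,0,0,0,-1]
    - [0,0,0,0,-1]
    - [0,0,0,0,-1]
    - [0,0,0,0,-1]

```text
t: 16.9
eef_pos: [0.4088, -0.2313, 0.0638]
tool_rot: [-0.0, 0.746, 0.666, 0.0]
contact_force: [-0.0, 0.2, 0.1]
gripper_width: 0.997
grasp_force: 0.0
```

Emit:
drive_tool:
  series:
    - [0,0,-2,0,-1]
    - [0,0,-4,0,-1]
    - [0,0,-5,0,-1]
    - [0,0,-5,0,-1]
    - [0,0,-5,0,-1]
    - [0,0,-2,0,-1]

```text
t: 17.5
eef_pos: [0.4102, -0.2327, 0.298]
tool_rot: [0.002, 0.747, 0.665, 0.002]
contact_force: [1.0, 0.3, -0.6]
gripper_width: 1.003
grasp_force: 0.0
```

Run:
```python
from h import *
m,im=snap('wrist')
for r in imaging.cut_out('pin_tool_mid','wrist')[:2]: print(r['conf'],r['centre'],r['mask'].sum(),atz(m,[r['centre']],.08))
go([.585,-.005,.31],-6.3,7)
```

```text
0.73 [309.5, 200.0] 602 [[ 0.4047458 -0.2303225  0.08     ]]
[ 0.4105 -0.232   0.2967] -6.5
[3.5, 2.11, -0.19, -0.03]
[3.5, 2.11, -0.19, -0.03]
[3.5, 2.11, -0.19, -0.03]
[3.5, 2.11, -0.19, -0.03]
[3.5, 2.12, -0.19, -0.03]
[3.5, 2.12, -0.19, -0.03]
[3.5, 2.12, -0.19, -0.03]
```

Emit:
drive_tool:
  series:
    - [3.5,2.1,-0.2,0,-1]
    - [3.5,2.1,-0.2,0,-1]
    - [3.5,2.1,-0.2,0,-1]
    - [3.5,2.1,-0.2,0,-1]
    - [3.5,2.1,-0.2,0,-1]
    - [3.5,2.1,-0.2,0,-1]
    - [3.5,2.1,-0.2,0,-1]
    - [0,0,0,0,-1]

```text
t: 18.4
eef_pos: [0.5847, 0.0022, 0.3052]
tool_rot: [-0.001, 0.743, 0.669, -0.001]
contact_force: [-0.3, 0.6, 0.7]
gripper_width: 0.995
grasp_force: 0.0
```

Emit:
drive_tool:
  series:
    - [0,0,0,0,-1]
    - [0,0,0,0,-1]

```text
t: 18.6
eef_pos: [0.5817, -0.006, 0.3067]
tool_rot: [-0.0, 0.747, 0.665, -0.001]
contact_force: [0.2, -0.1, -0.2]
gripper_width: 0.999
grasp_force: 0.0
```

```bash
cat > oc.py <<'E'
from h import *
import sys
p,Rm=pose(); print(np.round(p,4),az(Rm))
m,im=snap('wrist',sys.argv[1])
for k in range(4):
    for r in imaging.cut_out(f'offcut{k}_mid','wrist')[:3]:
        ys,xs=np.nonzero(r['mask'])
        if len(xs)>9000: continue
        print(k,round(r['conf'],2),r['centre'],len(xs),(xs.min(),xs.max(),ys.min(),ys.max()),np.round(atz(m,[r['centre']],.035),3))
E
python3 oc.py w7.png
```

```text
[ 0.5817 -0.006   0.3067] -6.640464294179628
0 0.86 [359.4, 198.1] 1713 (np.int64(335), np.int64(389), np.int64(176), np.int64(219)) [[ 0.621 -0.019  0.035]]
0 0.73 [188.8, 414.5] 577 (np.int64(175), np.int64(199), np.int64(397), np.int64(437)) [[ 0.395 -0.259  0.035]]
2 0.67 [357.3, 136.9] 1560 (np.int64(331), np.int64(383), np.int64(116), np.int64(155)) [[0.624 0.04  0.035]]
3 0.63 [264.7, 131.1] 1620 (np.int64(244), np.int64(293), np.int64(106), np.int64(153)) [[0.538 0.056 0.035]]
```

Run:
```python
import cv2; im=cv2.imread('pics/w7.png'); cv2.imwrite('pics/w7c.png',cv2.resize(im[0:300,180:560],None,fx=2,fy=2,interpolation=cv2.INTER_CUBIC))
```

```text
(no output)
```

View pics/w7c.png

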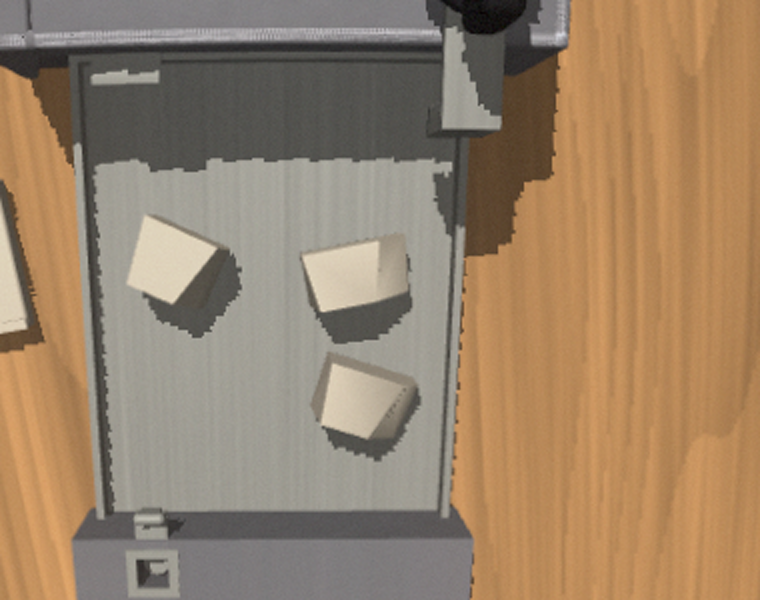

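Three offcuts lie in the tray: A (offcut0) at crop (365,400), B (offcut2) at crop (350,275) and C (offcut3) at crop (175,260). I measure their top corners next.

Run:
```python
from h import *
m=imaging.camera_model('wrist'); 
f=lambda l:np.array(l,float)/2+[180,0]
for n,c in [('A',[[335,360],[412,384],[370,440],[320,428]]),('B',[[302,252],[404,235],[410,297],[320,312]]),('C',[[148,214],[228,248],[178,305],[127,285]])]:
    P=atz(m,f(c),.05)[:,:2]; e1=P[1]-P[0]; e2=P[2]-P[3]
    a1,a2=[np.degrees(np.arctan2(e[1],e[0])) for e in (e1,e2)]
    a=np.radians((a1+a2)/2); nrm=np.array([-np.sin(a),np.cos(a)])
    d=[(P[k]@nrm) for k in range(4)]; ax=np.array([np.cos(a),np.sin(a)]); l=P@ax
    print(n,np.round(P,3).tolist(),'ang',a1,a2,'thick',np.round([d[0]-d[3],d[1]-d[2]],4),'len',l.max()-l.min(), 'centre',nrm*np.mean(d)+ax*(l.min()+l.max())/2)
```

```text
A [[0.612, 0.004], [0.647, -0.012], [0.625, -0.037], [0.601, -0.028]] ang -23.729495981982495 -20.358509353787436 thick [0.0335 0.0317] len 0.03858607039913664 centre [ 0.62320838 -0.0192741 ]
B [[0.602, 0.055], [0.648, 0.057], [0.649, 0.029], [0.607, 0.027]] ang 2.967282941849137 3.0605198476420137 thick [0.0282 0.0282] len 0.04692743657538945 centre [0.62568606 0.04184514]
C [[0.534, 0.08], [0.568, 0.06], [0.542, 0.038], [0.52, 0.049]] ang -29.60385319692453 -28.35504281501852 thick [0.0334 0.0327] len 0.039045258183544373 centre [0.5432945  0.05556215]
```

Run:
```python
from h import *
go([.623,-.019,.14],68,10)
```

```text
[ 0.5823 -0.0054  0.3079] -6.61
[-0.09, 0.42, 1.68, -7.46]
[-0.14, 0.4, 1.68, -7.46]
[-0.19, 0.38, 1.68, -7.46]
[-0.24, 0.35, 1.68, -7.46]
[-0.29, 0.32, 1.68, -7.46]
[-0.32, 0.28, 1.68, -7.46]
[-0.36, 0.24, 1.68, -7.46]
[-0.39, 0.19, 1.68, -7.46]
[-0.41, 0.14, 1.68, -7.46]
[-0.42, 0.08, 1.68, -7.46]
```

Emit:
drive_tool:
  series:
    - [-0.1,0.4,1.7,-7.5,-0.13]
    - [-0.15,0.4,1.7,-7.5,-0.13]
    - [-0.2,0.4,1.7,-7.5,-0.13]
    - [-0.25,0.35,1.7,-7.5,-0.13]
    - [-0.3,0.3,1.7,-7.5,-0.13]
    - [-0.3,0.3,1.7,-7.5,-0.13]
    - [-0.35,0.25,1.7,-7.5,-0.13]
    - [-0.4,0.2,1.7,-7.5,-0.13]

```text
t: 19.65
eef_pos: [0.6155, -0.0158, 0.1714]
tool_rot: [0.0, 0.311, 0.95, 0.0]
contact_force: [0.4, -0.7, -0.2]
gripper_width: 0.566
grasp_force: 0.0
```

Emit:
drive_tool:
  series:
    - [-0.4,0.15,1.7,-7.5,-0.13]
    - [-0.4,0.1,1.7,-7.5,-0.13]
    - [0,0,0,0,-0.13]
    - [0,0,0,0,-0.13]

```text
t: 20.05
eef_pos: [0.6233, -0.0181, 0.1381]
tool_rot: [-0.0, 0.189, 0.982, 0.0]
contact_force: [-1.1, 0.4, 0.9]
gripper_width: 0.568
grasp_force: 0.0
```

Run:
```python
from h import *
p,Rm=pose(); print(p,az(Rm),readout.get_obs()['gripper_width'])
m,im=snap('wrist'); cv2.imwrite('pics/w8.png',cv2.resize(im[120:480,140:520,::-1],None,fx=1.6,fy=1.6,interpolation=cv2.INTER_CUBIC))
for r in imaging.cut_out('offcut0_mid','wrist')[:3]:
    print(r['conf'],r['centre'],r['mask'].sum(),atz(m,[r['centre']],.035))
go([.623,-.019,.020],68,5)
```

```text
[ 0.62331605 -0.01810901  0.13810641] 68.23377759278813 0.568031921597508
0.78 [312.0, 238.9] 3954 [[ 0.62038364 -0.01953579  0.035     ]]
[ 0.6239 -0.0178  0.1389] 68.31
[0.01, -0.03, 2.38, 0.06]
[0.01, -0.03, 2.38, 0.06]
[0.01, -0.03, 2.38, 0.06]
[0.01, -0.03, 2.38, 0.06]
[0.01, -0.03, 2.38, 0.06]
```

View pics/w8.png

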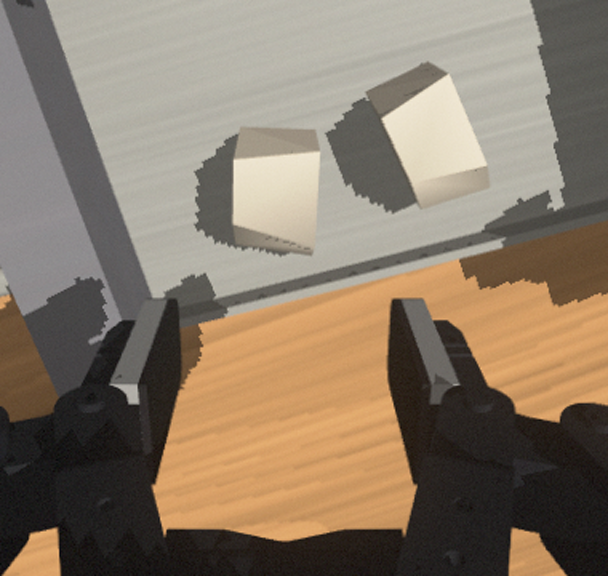

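Offcut A is between the finger lines, its sides parallel to the pads. I descend and grip it.

Emit:
drive_tool:
  series:
    - [0,-0.2,3,0,-0.13]
    - [0,0,3,0,-0.13]
    - [0,0,3,0,-0.13]
    - [0,0,1.8,0,-0.13]
    - [0,0,1,0,-0.13]
    - [0,0,0,0,-0.13]
    - [0,0,0,0,1]
    - [0,0,0,0,1]
  squeeze: 50

```text
t: 20.95
eef_pos: [0.624, -0.0196, 0.0215]
tool_rot: [0.001, 0.187, 0.982, 0.0]
contact_force: [0.1, 0.8, 0.2]
gripper_width: 0.339
grasp_force: 49.6
```

Emit:
drive_tool:
  series:
    - [0,0,0,0,1]
    - [0,0,0,0,1]
    - [0,0,0,0,1]
    - [0,0,0,0,1]

```text
t: 21.35
eef_pos: [0.6239, -0.0196, 0.0213]
tool_rot: [0.001, 0.187, 0.982, 0.0]
contact_force: [-0.5, 0.4, 7.4]
gripper_width: 0.343
grasp_force: 50.4
```

Emit:
drive_tool:
  series:
    - [0,0,-2,0,1]
    - [0,0,-4,0,1]
    - [0,0,-4,0,1]
    - [0,0,-3,0,1]
    - [0,0,0,0,1]

```text
t: 21.85
eef_pos: [0.6258, -0.0198, 0.155]
tool_rot: [0.004, 0.187, 0.982, 0.001]
contact_force: [-0.1, -0.3, -0.7]
gripper_width: 0.338
grasp_force: 49.5
```

Run:
```python
from h import *
go([.566,-.385,.145],68,9)
```

```text
[ 0.6258 -0.0198  0.155 ] 68.45
[-0.87, -4.02, 0.11, 0.05]
[-0.88, -4.02, 0.11, 0.05]
[-0.88, -4.02, 0.11, 0.05]
[-0.88, -4.02, 0.11, 0.05]
[-0.89, -4.01, 0.11, 0.05]
[-0.89, -4.01, 0.11, 0.05]
[-0.89, -4.01, 0.11, 0.05]
[-0.9, -4.01, 0.11, 0.05]
[-0.9, -4.01, 0.11, 0.05]
```

Emit:
drive_tool:
  series:
    - [-0.5,-2.5,0,0,1]
    - [-0.9,-4.2,0,0,1]
    - [-0.9,-4.2,0,0,1]
    - [-0.9,-4.2,0,0,1]
    - [-0.9,-4.2,0,0,1]
    - [-0.9,-4.2,0,0,1]
    - [-0.9,-4.2,0,0,1]
    - [-0.9,-4.2,0,0,1]

```text
t: 22.65
eef_pos: [0.568, -0.3424, 0.149]
tool_rot: [-0.0, 0.187, 0.982, 0.0]
contact_force: [0.3, 0.6, 0.5]
gripper_width: 0.342
grasp_force: 49.5
```

Emit:
drive_tool:
  series:
    - [-0.7,-3.3,0,0,1]
    - [0,0,2,0,1]
    - [0,0,4,0,1]
    - [0,0,3,0,1]
    - [0,0,1.5,0,1]
    - [0,0,0,0,1]
    - [0,0,0,0,0]
    - [0,0,0,0,-0.13]

```text
t: 23.45
eef_pos: [0.5645, -0.3754, 0.0467]
tool_rot: [0.002, 0.187, 0.982, -0.001]
contact_force: [-0.0, 0.2, 0.4]
gripper_width: 0.562
grasp_force: 0.0
```

Emit:
drive_tool:
  series:
    - [0,0,0,0,-0.13]
    - [0,0,-3,0,-0.13]
    - [0,0,-5,0,-0.13]
    - [0,0,-5,0,-0.13]
    - [0,0,-5,0,-0.13]
    - [0,0,-5,0,-0.13]
    - [0,0,0,0,-0.13]

```text
t: 24.15
eef_pos: [0.5663, -0.3775, 0.2847]
tool_rot: [0.007, 0.187, 0.982, -0.002]
contact_force: [0.2, -0.5, -0.3]
gripper_width: 0.567
grasp_force: 0.0
```

```bash
python3 oc.py w9.png
python3 - <<'E'
from h import *
print(readout.get_obs()['gripper_width'])
go([.65,.05,.25],93,11)
E
```

```text
[ 0.5663 -0.3775  0.2847] 68.43618906998827
0 0.59 [319.0, 181.5] 1633 (np.int64(302), np.int64(336), np.int64(157), np.int64(208)) [[ 0.56  -0.373  0.035]]
0 0.33 [366.9, 7.2] 492 (np.int64(349), np.int64(396), np.int64(0), np.int64(19)) [[ 0.436 -0.281  0.035]]
0.5660521995891943
[ 0.5627 -0.3738  0.2735] 68.48
[0.68, 3.88, 0.21, -2.23]
[0.52, 3.9, 0.21, -2.23]
[0.37, 3.92, 0.21, -2.23]
[0.22, 3.93, 0.21, -2.23]
[0.07, 3.93, 0.21, -2.23]
[-0.09, 3.93, 0.21, -2.23]
[-0.24, 3.93, 0.21, -2.23]
[-0.39, 3.91, 0.21, -2.23]
[-0.54, 3.9, 0.21, -2.23]
[-0.7, 3.87, 0.21, -2.23]
[-0.85, 3.84, 0.21, -2.23]
```

Emit:
drive_tool:
  series:
    - [0.4,3.8,0.3,-2.2,-0.13]
    - [0.3,3.9,0.5,-2.2,-0.13]
    - [0.2,3.9,0.5,-2.2,-0.13]
    - [0.2,3.9,0.5,-2.2,-0.13]
    - [0,3.9,0.5,-2.2,-0.13]
    - [0,3.9,0.5,-2.2,-0.13]
    - [-0.1,3.9,0.5,-2.2,-0.13]
    - [-0.2,3.9,0.5,-2.2,-0.13]

```text
t: 25.2
eef_pos: [0.6291, -0.0687, 0.235]
tool_rot: [-0.001, 0.033, 0.999, -0.0]
contact_force: [0.2, 0.5, -0.2]
gripper_width: 0.562
grasp_force: 0.0
```

Emit:
drive_tool:
  series:
    - [-0.4,3.9,0.5,-2.2,-0.13]
    - [-0.4,3.9,0.5,-2.2,-0.13]
    - [-0.5,3.5,0.5,-2.2,-0.13]
    - [0,0,0,0,-0.13]
    - [0,0,0,0,-0.13]

```text
t: 25.7
eef_pos: [0.6455, 0.0431, 0.2201]
tool_rot: [-0.001, -0.024, 1.0, -0.0]
contact_force: [0.5, -1.5, -0.4]
gripper_width: 0.564
grasp_force: 0.0
```

```bash
python3 oc.py w10.png
python3 - <<'E'
from h import *
go([.6255,.042,.020],93,5)
E
```

```text
[0.6455 0.0431 0.2201] 92.78532858662041
2 0.75 [315.1, 183.7] 2356 (np.int64(296), np.int64(333), np.int64(150), np.int64(216)) [[0.624 0.041 0.035]]
3 0.76 [336.7, 71.2] 2824 (np.int64(307), np.int64(375), np.int64(35), np.int64(107)) [[0.541 0.053 0.035]]
[0.6463 0.0403 0.2218] 92.52
[0.41, 0.05, 4.04, -0.1]
[0.41, 0.05, 4.04, -0.1]
[0.41, 0.05, 4.04, -0.1]
[0.41, 0.05, 4.04, -0.1]
[0.41, 0.06, 4.04, -0.1]
```

View pics/w10.png

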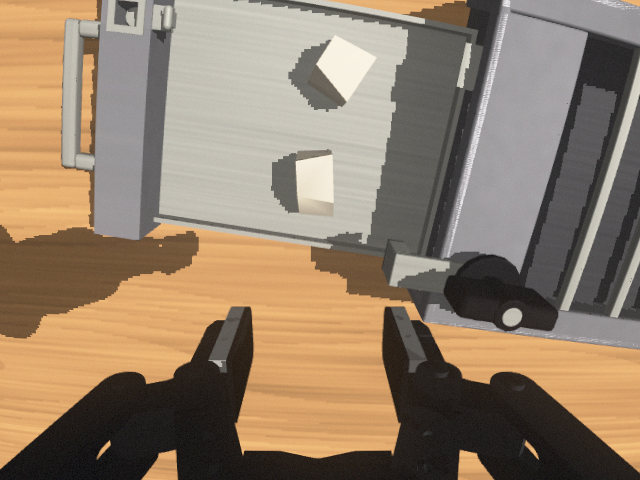

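B at (315,184) and C at (340,70) have not moved, and the strap and knob are clear. I pick B.

Emit:
drive_tool:
  series:
    - [1,0.1,3,0,-0.13]
    - [1.2,0,3,0,-0.13]
    - [0,0,4,0,-0.13]
    - [0,0,4,0,-0.13]
    - [0,0,3.5,0,-0.13]
    - [0,0,2.5,0,-0.13]
    - [0,0,0,0,-0.13]

```text
t: 26.65
eef_pos: [0.6215, 0.0409, 0.0184]
tool_rot: [-0.003, -0.023, 1.0, -0.001]
contact_force: [-1.8, 0.1, -0.3]
gripper_width: 0.563
grasp_force: 0.0
```

Emit:
drive_tool:
  series:
    - [0,0,0,0,1]
    - [0,0,0,0,1]
    - [0,0,0,0,1]
    - [0,0,0,0,1]
    - [0,0,0,0,1]

```text
t: 27.15
eef_pos: [0.6255, 0.0421, 0.0234]
tool_rot: [0.001, -0.023, 1.0, 0.0]
contact_force: [-1.2, -1.0, 7.1]
gripper_width: 0.309
grasp_force: 51.2
```

Emit:
drive_tool:
  series:
    - [0,0,-2,0,1]
    - [0,0,-4,0,1]
    - [0,0,-4,0,1]
    - [0,0,-3,0,1]
    - [0,0,0,0,1]

```text
t: 27.65
eef_pos: [0.6275, 0.0423, 0.1572]
tool_rot: [0.005, -0.023, 1.0, 0.001]
contact_force: [0.8, -0.5, 0.2]
gripper_width: 0.309
grasp_force: 50.4
```

Run:
```python
from h import *
go([.566,-.325,.145],93,9)
```

```text
[0.6275 0.0423 0.1572] 92.66
[0.87, -4.05, 0.14, -0.04]
[0.87, -4.04, 0.14, -0.04]
[0.88, -4.04, 0.14, -0.04]
[0.88, -4.04, 0.14, -0.04]
[0.88, -4.04, 0.14, -0.04]
[0.89, -4.04, 0.14, -0.04]
[0.89, -4.04, 0.14, -0.04]
[0.89, -4.04, 0.14, -0.04]
[0.89, -4.04, 0.14, -0.04]
```

Emit:
drive_tool:
  series:
    - [0.5,-2.4,0,0,1]
    - [0.9,-4.2,0,0,1]
    - [0.9,-4.2,0,0,1]
    - [0.9,-4.2,0,0,1]
    - [0.9,-4.2,0,0,1]
    - [0.9,-4.2,0,0,1]
    - [0.9,-4.2,0,0,1]
    - [0.9,-4.2,0,0,1]

```text
t: 28.45
eef_pos: [0.5703, -0.28, 0.1511]
tool_rot: [-0.0, -0.023, 1.0, 0.0]
contact_force: [-0.0, 0.5, -1.0]
gripper_width: 0.306
grasp_force: 50.4
```

Emit:
drive_tool:
  series:
    - [0.9,-4,0,0,1]
    - [0,0,2,0,1]
    - [0,0,4,0,1]
    - [0,0,3,0,1]
    - [0,0,1.2,0,1]
    - [0,0,0,0,1]
    - [0,0,0,0,0]
    - [0,0,0,0,-0.13]

```text
t: 29.25
eef_pos: [0.5654, -0.3198, 0.0517]
tool_rot: [0.001, -0.023, 1.0, -0.001]
contact_force: [-0.1, 0.1, 0.1]
gripper_width: 0.564
grasp_force: 0.0
```

Emit:
drive_tool:
  series:
    - [0,0,0,0,-0.13]
    - [0,0,-3,0,-0.13]
    - [0,0,-5,0,-0.13]
    - [0,0,-5,0,-0.13]
    - [0,0,-4,0,-0.13]
    - [0,0,0,0,-0.13]

```text
t: 29.85
eef_pos: [0.5675, -0.3214, 0.228]
tool_rot: [0.006, -0.023, 1.0, -0.003]
contact_force: [0.8, -1.2, -0.1]
gripper_width: 0.564
grasp_force: 0.0
```

```bash
python3 oc.py w11.png
python3 - <<'E'
from h import *
go([.56,.05,.22],61,10)
E
```

```text
[ 0.5675 -0.3214  0.228 ] 92.64206113783331
0 0.57 [254.6, 189.9] 2128 (np.int64(230), np.int64(282), np.int64(160), np.int64(224)) [[ 0.558 -0.372  0.035]]
2 0.71 [321.6, 197.8] 2052 (np.int64(302), np.int64(339), np.int64(166), np.int64(227)) [[ 0.562 -0.318  0.035]]
2 0.25 [463.5, 0.6] 143 (np.int64(450), np.int64(474), np.int64(0), np.int64(7)) [[ 0.41  -0.223  0.035]]
[ 0.5633 -0.3185  0.2184] 92.68
[-0.14, 3.68, -0.02, 3.17]
[0.06, 3.68, -0.02, 3.17]
[0.27, 3.68, -0.02, 3.17]
[0.47, 3.65, -0.02, 3.17]
[0.67, 3.62, -0.02, 3.17]
[0.87, 3.58, -0.02, 3.17]
[1.07, 3.53, -0.02, 3.17]
[1.26, 3.46, -0.02, 3.17]
[1.45, 3.39, -0.02, 3.17]
[1.64, 3.3, -0.02, 3.17]
```

Emit:
drive_tool:
  series:
    - [-0.1,3.7,0,3.2,-0.13]
    - [0,3.7,0,3.2,-0.13]
    - [0.3,3.7,0,3.2,-0.13]
    - [0.5,3.7,0,3.2,-0.13]
    - [0.7,3.6,0,3.2,-0.13]
    - [0.9,3.6,0,3.2,-0.13]
    - [1.1,3.5,0,3.2,-0.13]
    - [1.3,3.5,0,3.2,-0.13]

```text
t: 30.9
eef_pos: [0.5596, -0.0215, 0.2184]
tool_rot: [-0.001, 0.2, 0.98, -0.0]
contact_force: [0.5, 0.9, -0.7]
gripper_width: 0.569
grasp_force: 0.0
```

Emit:
drive_tool:
  series:
    - [1.4,3.4,0,3.2,-0.13]
    - [1.6,3.3,0,3,-0.13]
    - [0,0,0,0,-0.13]
    - [0,0,0,0,-0.13]

```text
t: 31.3
eef_pos: [0.5604, 0.0514, 0.2185]
tool_rot: [-0.001, 0.25, 0.968, -0.001]
contact_force: [-0.5, 0.6, -0.8]
gripper_width: 0.567
grasp_force: 0.0
```

```bash
python3 oc.py w12.png
python3 - <<'E'
from h import *
m=imaging.camera_model('wrist')
for r in imaging.cut_out('offcut3_mid','wrist')[:1]:
    c=np.nonzero(r['mask']); ps=np.c_[c[1],c[0]].astype(np.float32); print(cv2.minAreaRect(ps), proj(m,[[.534,.08,.05],[.568,.06,.05],[.542,.038,.05],[.52,.049,.05],[.5433,.0556,.05]]).round())
go([.5425,.0555,.020],61,5)
E
```

```text
[0.5604 0.0514 0.2185] 61.03247320654055
0 0.42 [545.4, 316.3] 6568 (np.int64(496), np.int64(612), np.int64(272), np.int64(357)) [[0.739 0.182 0.035]]
2 0.59 [10.9, 386.7] 1079 (np.int64(0), np.int64(32), np.int64(356), np.int64(405)) [[ 0.567 -0.295  0.035]]
2 0.31 [148.4, 236.7] 472 (np.int64(124), np.int64(162), np.int64(223), np.int64(250)) [[ 0.512 -0.078  0.035]]
3 0.58 [305.9, 182.3] 2216 (np.int64(287), np.int64(330), np.int64(156), np.int64(211)) [[0.536 0.055 0.035]]
((307.8230285644531, 183.65489196777344), (43.769500732421875, 53.21520233154297), 3.814074993133545) [[336. 164.]
 [334. 216.]
 [291. 201.]
 [289. 168.]
 [313. 191.]]
[0.5611 0.0492 0.2197] 60.76
[0.39, -0.07, 3.99, -0.05]
[0.39, -0.07, 3.99, -0.05]
[0.39, -0.07, 3.99, -0.05]
[0.39, -0.07, 3.99, -0.05]
[0.39, -0.07, 3.99, -0.05]
```

Emit:
drive_tool:
  series:
    - [1,-0.3,3,0,-0.13]
    - [1.1,-0.2,3,0,-0.13]
    - [0,0,4,0,-0.13]
    - [0,0,4,0,-0.13]
    - [0,0,3.5,0,-0.13]
    - [0,0,2.2,0,-0.13]
    - [0,0,0,0,-0.13]

```text
t: 32.3
eef_pos: [0.5381, 0.0554, 0.0201]
tool_rot: [-0.003, 0.252, 0.968, -0.001]
contact_force: [-0.6, 0.2, 0.5]
gripper_width: 0.568
grasp_force: 0.0
```

Emit:
drive_tool:
  series:
    - [0,0,0,0,1]
    - [0,0,0,0,1]
    - [0,0,0,0,1]
    - [0,0,0,0,1]
    - [0,0,0,0,1]

```text
t: 32.8
eef_pos: [0.541, 0.0567, 0.0237]
tool_rot: [0.001, 0.251, 0.968, 0.0]
contact_force: [0.0, -0.4, 5.3]
gripper_width: 0.365
grasp_force: 51.5
```

Emit:
drive_tool:
  series:
    - [0,0,-2,0,1]
    - [0,0,-4,0,1]
    - [0,0,-4,0,1]
    - [0,0,-3,0,1]
    - [0,0,0,0,1]

```text
t: 33.3
eef_pos: [0.5433, 0.0568, 0.1573]
tool_rot: [0.004, 0.252, 0.968, 0.002]
contact_force: [-0.4, 1.1, -0.6]
gripper_width: 0.366
grasp_force: 50.8
```

Run:
```python
from h import *
go([.572,-.272,.145],92,9)
```

```text
[0.5433 0.0568 0.1573] 60.86
[-2.06, -3.04, 0.14, -3.46]
[-1.87, -3.15, 0.14, -3.46]
[-1.68, -3.26, 0.14, -3.46]
[-1.48, -3.36, 0.14, -3.46]
[-1.27, -3.44, 0.14, -3.46]
[-1.06, -3.51, 0.14, -3.46]
[-0.85, -3.57, 0.14, -3.46]
[-0.63, -3.61, 0.14, -3.46]
[-0.41, -3.64, 0.14, -3.46]
```

Emit:
drive_tool:
  series:
    - [-2,-3,0,-3.5,1]
    - [-1.9,-3.2,0,-3.5,1]
    - [-1.7,-3.3,0,-3.5,1]
    - [-1.5,-3.4,0,-3.5,1]
    - [-1.3,-3.4,0,-3.5,1]
    - [-1.1,-3.5,0,-3.5,1]
    - [-0.9,-3.6,0,-3.5,1]
    - [-0.6,-3.6,0,-3.5,1]

```text
t: 34.1
eef_pos: [0.567, -0.2378, 0.1519]
tool_rot: [-0.001, 0.009, 1.0, 0.0]
contact_force: [0.9, -1.0, -0.7]
gripper_width: 0.367
grasp_force: 50.8
```

Emit:
drive_tool:
  series:
    - [-0.5,-4.5,0,-3,1]
    - [0,0,2,0,1]
    - [0,0,4,0,1]
    - [0,0,2.4,0,1]
    - [0,0,0,0,1]
    - [0,0,0,0,1]

```text
t: 34.7
eef_pos: [0.5713, -0.2815, 0.0685]
tool_rot: [-0.001, -0.016, 1.0, 0.0]
contact_force: [0.4, 0.9, 0.4]
gripper_width: 0.365
grasp_force: 50.8
```

Emit:
drive_tool:
  series:
    - [0,-0.2,0.4,0,1]
    - [0,0,0,0,1]
    - [0,0,0,0,0]
    - [0,0,0,0,-0.13]
    - [0,0,0,0,-0.13]
    - [0,0,-3,0,-0.13]
    - [0,0,-5,0,-0.13]
    - [0,0,-5,0,-0.13]

```text
t: 35.5
eef_pos: [0.571, -0.2833, 0.1958]
tool_rot: [-0.001, -0.016, 1.0, 0.0]
contact_force: [1.3, -0.6, -0.1]
gripper_width: 0.565
grasp_force: 0.0
```

Emit:
drive_tool:
  series:
    - [0,-2,-4,0,-0.13]
    - [0,0,0,0,-0.13]
    - [0,0,0,0,-0.13]

```text
t: 35.8
eef_pos: [0.5726, -0.3044, 0.2361]
tool_rot: [0.001, -0.016, 1.0, -0.001]
contact_force: [0.2, 0.2, -0.6]
gripper_width: 0.567
grasp_force: 0.0
```

```bash
python3 oc.py w13.png
python3 - <<'E'
from h import *
m,im=snap('top','top2.png')
for k in range(4):
    for r in imaging.cut_out(f'offcut{k}_mid','top')[:4]:
        if r['mask'].sum()<3000: print('top',k,round(r['conf'],2),r['centre'],r['mask'].sum(),np.round(atz(m,[r['centre']],.03),3))
E
```

```text
[ 0.5726 -0.3044  0.2361] 91.80887510423555
0 0.86 [234.0, 184.1] 2225 (np.int64(210), np.int64(261), np.int64(155), np.int64(219)) [[ 0.557 -0.372  0.035]]
2 0.76 [301.1, 192.7] 1945 (np.int64(280), np.int64(317), np.int64(161), np.int64(220)) [[ 0.563 -0.317  0.035]]
3 0.88 [342.2, 200.1] 1898 (np.int64(323), np.int64(362), np.int64(175), np.int64(224)) [[ 0.568 -0.283  0.035]]
top 3 0.62 [398.3, 201.8] 174 [[ 0.572 -0.271  0.03 ]]
```

View pics/w13.png

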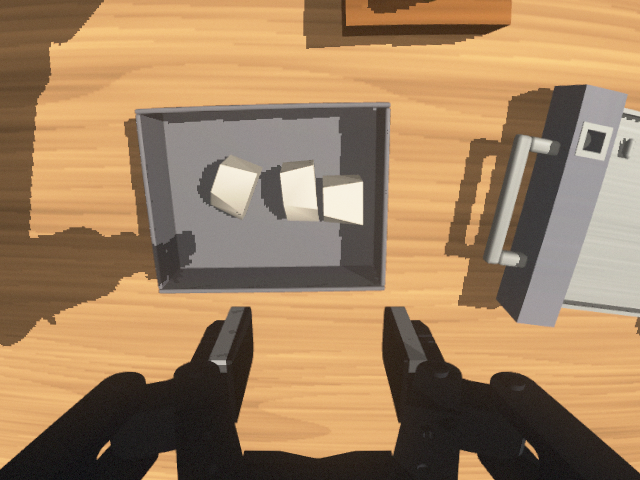

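All three offcuts are in the tub, at (235,187), (300,192) and (343,200), and the drawer is empty. Next I push it home by the handle.

Run:
```python
from h import *
go([.561,-.198,.2],-6.3,12)
```

```text
[ 0.5722 -0.3034  0.2343] 91.88
[0.06, 0.88, 0.29, 8.18]
[0.19, 0.86, 0.29, 8.18]
[0.31, 0.83, 0.29, 8.18]
[0.42, 0.77, 0.29, 8.18]
[0.53, 0.71, 0.29, 8.18]
[0.63, 0.62, 0.29, 8.18]
[0.71, 0.53, 0.29, 8.18]
[0.78, 0.42, 0.29, 8.18]
[0.83, 0.31, 0.29, 8.18]
[0.86, 0.19, 0.29, 8.18]
[0.88, 0.06, 0.29, 8.18]
[0.88, -0.06, 0.29, 8.18]
```

Emit:
drive_tool:
  series:
    - [0,0.9,0.3,8.2,1]
    - [0.2,0.9,0.3,8.2,1]
    - [0.3,0.8,0.3,8.2,1]
    - [0.4,0.8,0.3,8.2,1]
    - [0.5,0.7,0.3,8.2,1]
    - [0.6,0.6,0.3,8.2,1]
    - [0.7,0.5,0.3,8.2,1]
    - [0.8,0.4,0.3,8.2,1]

```text
t: 37.1
eef_pos: [0.5656, -0.2332, 0.2106]
tool_rot: [-0.0, 0.53, 0.848, 0.0]
contact_force: [0.3, -0.2, 0.8]
gripper_width: -0.005
grasp_force: 0.0
```

Emit:
drive_tool:
  series:
    - [0.8,0.3,0.3,8.2,1]
    - [0.9,0.2,0.3,8.2,1]
    - [0.9,0,0.3,8.2,1]
    - [0.9,0,0.3,8,1]
    - [0,0,0,0,1]
    - [0,0,0,0,1]

```text
t: 37.7
eef_pos: [0.5622, -0.1981, 0.1988]
tool_rot: [0.0, 0.744, 0.669, -0.0]
contact_force: [-0.2, -0.7, -0.4]
gripper_width: -0.002
grasp_force: 0.0
```

Run:
```python
from h import *
m,im=snap('wrist','w14.png'); B=R.from_euler('z',-6.3,degrees=True).as_matrix()
for t in ['drawer_handle','scrap_tub']:
    for r in imaging.cut_out(t,'wrist')[:2]:
        ys,xs=np.nonzero(r['mask']); print(t,r['conf'],r['centre'],len(xs),(xs.min(),xs.max(),ys.min(),ys.max()))
        k=ys.argmax(); print(atz(m,[[xs[k],ys[k]]],.042)@B)
print('exp handle outer',proj(m,np.array([[.5245,-.0943,.042],[.6345,-.0943,.042]])@B.T))
g=cv2.cvtColor(im,cv2.COLOR_RGB2GRAY).astype(float)
print(np.round(g[60:300:3,330:370].mean(1)).astype(int).tolist())
go([.561,-.198,.03])
```

```text
drawer_handle 0.95 [311.6, 61.2] 34822 (np.int64(153), np.int64(470), np.int64(0), np.int64(156))
[[ 0.53543985 -0.08940743  0.042     ]]
scrap_tub 0.97 [368.4, 307.8] 14891 (np.int64(229), np.int64(439), np.int64(253), np.int64(457))
[[ 0.57901515 -0.35630021  0.042     ]]
exp handle outer [[237.66005645 163.09746883]
 [395.23540926 163.69687513]]
[153, 153, 153, 153, 153, 153, 153, 152, 152, 152, 152, 151, 151, 151, 151, 83, 83, 84, 83, 83, 83, 84, 84, 84, 84, 84, 103, 192, 193, 184, 178, 156, 113, 151, 86, 86, 87, 87, 87, 87, 138, 173, 173, 173, 173, 173, 173, 173, 173, 174, 174, 175, 175, 174, 175, 175, 175, 175, 175, 175, 175, 176, 176, 176, 176, 175, 174, 146, 107, 98, 99, 98, 98, 99, 98, 100, 121, 119, 96, 121]
[ 0.5621 -0.1989  0.1991] -6.25
[0.08, -0.12, 16.91, 0.0]
```

Emit:
drive_tool:
  series:
    - [0,0,4,0,1]
    - [0,0,4,0,1]
    - [0,0,4,0,1]
    - [0,0,3,0,1]
    - [0,0,2.3,0,1]
    - [0,0,0,0,1]
    - [1,0,0,0,1]
    - [1,0,0,0,1]

```text
t: 38.65
eef_pos: [0.5655, -0.1782, 0.0273]
tool_rot: [0.001, 0.745, 0.667, 0.001]
contact_force: [-0.5, -0.3, 0.0]
gripper_width: 0.001
grasp_force: 0.0
```

Emit:
drive_tool:
  series:
    - [0.5,0,0,0,1]
    - [0.5,0,0,0,1]
    - [0.5,0,0,0,1]
    - [0.5,0,0,0,1]
    - [1,0,0,0,1]
    - [1,0,0,0,1]
    - [1,0,0,0,1]
    - [1,0,0,0,1]

```text
t: 39.45
eef_pos: [0.5712, -0.1175, 0.0258]
tool_rot: [0.0, 0.745, 0.667, 0.0]
contact_force: [1.0, -2.3, 1.0]
gripper_width: -0.002
grasp_force: 1.0
```

Emit:
drive_tool:
  series:
    - [1.5,0,0,0,1]
    - [1.5,0,0,0,1]
    - [1.5,0,0,0,1]
    - [1.5,0,0,0,1]
    - [1.5,0,0,0,1]
    - [1.5,0,0,0,1]
    - [1.5,0,0,0,1]
    - [1,0,0,0,1]

```text
t: 40.25
eef_pos: [0.5835, -0.0021, 0.0256]
tool_rot: [-0.0, 0.745, 0.668, 0.0]
contact_force: [1.4, -1.7, 0.1]
gripper_width: -0.001
grasp_force: 1.0
```

Emit:
drive_tool:
  series:
    - [1,0,0,0,1]
    - [1,0,0,0,1]
    - [1,0,0,0,1]
    - [1,0,0,0,1]
    - [0.4,0,0,0,1]
    - [0,0,0,0,1]

```text
t: 40.85
eef_pos: [0.5881, 0.0392, 0.0256]
tool_rot: [0.0, 0.745, 0.667, -0.001]
contact_force: [0.9, -3.6, -1.2]
gripper_width: 0.001
grasp_force: 1.6
```

Emit:
drive_tool:
  series:
    - [0.3,0,0,0,1]
    - [0.3,0,0,0,1]
    - [0,0,0,0,1]
    - [0,0,0,0,1]

```text
t: 41.25
eef_pos: [0.5889, 0.046, 0.0256]
tool_rot: [-0.0, 0.745, 0.667, -0.0]
contact_force: [0.7, -0.5, -0.1]
gripper_width: 0.001
grasp_force: 0.5
```

Emit:
drive_tool:
  series:
    - [0.3,0,0,0,1]
    - [0,0,0,0,1]
    - [0,0,0,0,1]

```text
t: 41.55
eef_pos: [0.5895, 0.0497, 0.0258]
tool_rot: [-0.0, 0.745, 0.667, 0.0]
contact_force: [-0.2, 0.1, 1.1]
gripper_width: -0.001
grasp_force: 0.0
```

Emit:
drive_tool:
  series:
    - [0.3,0,0,0,1]
    - [0.2,0,0,0,1]
    - [0,0,0,0,1]

```text
t: 41.85
eef_pos: [0.5901, 0.0537, 0.0258]
tool_rot: [-0.0, 0.745, 0.667, 0.0]
contact_force: [-0.0, -0.3, -1.0]
gripper_width: -0.001
grasp_force: 0.2
```

Emit:
drive_tool:
  series:
    - [0.2,0,0,0,1]
    - [0.2,0,0,0,1]
    - [0,0,0,0,1]

```text
t: 42.15
eef_pos: [0.59, 0.0538, 0.0259]
tool_rot: [0.001, 0.746, 0.666, -0.001]
contact_force: [-2.1, -8.0, 1.7]
gripper_width: -0.0
grasp_force: 4.1
```

Emit:
drive_tool:
  series:
    - [0.2,0,0,0,1]
    - [0.2,0,0,0,1]
    - [0,0,0,0,1]
    - [0,0,0,0,1]

```text
t: 42.55
eef_pos: [0.59, 0.0539, 0.0259]
tool_rot: [0.003, 0.747, 0.665, -0.003]
contact_force: [-1.9, -16.2, 2.7]
gripper_width: 0.001
grasp_force: 8.1
```

Emit:
drive_tool:
  series:
    - [-2,0,0,0,1]
    - [-2,0,0,0,1]
    - [0,0,-3,0,1]
    - [0,0,-4,0,-0.3]
    - [0,0,-5,0,-0.3]
    - [0,0,-5,0,-0.3]
    - [0,0,-4,0,-0.3]
    - [0,0,0,0,-0.3]

```text
t: 43.35
eef_pos: [0.5899, 0.0215, 0.2417]
tool_rot: [0.002, 0.745, 0.667, 0.005]
contact_force: [-0.5, 0.1, 0.1]
gripper_width: 0.648
grasp_force: 0.0
```

Run:
```python
from h import *
B=R.from_euler('z',-6.3,degrees=True).as_matrix()
m,im=snap('wrist','w15.png'); 
for r in imaging.cut_out('knob_grip','wrist')[:2]:
    ys,xs=np.nonzero(r['mask']); print(r['conf'],r['centre'],len(xs),(xs.min(),xs.max(),ys.min(),ys.max()),cv2.minAreaRect(atz(m,np.c_[xs,ys],.14)[:,:2].astype(np.float32)*1000))
for r in imaging.cut_out('drawer_handle','wrist')[:1]:
    ys,xs=np.nonzero(r['mask']); k=ys.argmax(); print(r['conf'],atz(m,[[xs[k],ys[k]]],.042)@B, 'home outer .1257')
go([.669,.165,.25],-2.5,5)
```

```text
0.96 [[0.59249891 0.13035738 0.042     ]] home outer .1257
[0.586  0.0222 0.2353] -6.29
[3.02, 1.34, -0.29, -0.76]
[3.0, 1.38, -0.29, -0.76]
[2.98, 1.42, -0.29, -0.76]
[2.97, 1.46, -0.29, -0.76]
[2.95, 1.5, -0.29, -0.76]
```

Emit:
drive_tool:
  series:
    - [2.5,2,-0.8,0,-0.3]
    - [2.5,2,-0.8,0,-0.3]
    - [2.5,2,-0.8,0,-0.3]
    - [2.3,2,-0.8,0,-0.3]
    - [0,0,0,0,-0.3]
    - [0,0,0,0,-0.3]

```text
t: 44.1
eef_pos: [0.676, 0.1105, 0.2654]
tool_rot: [-0.001, 0.745, 0.667, -0.002]
contact_force: [0.8, -1.1, -1.2]
gripper_width: 0.65
grasp_force: 0.0
```

Run:
```python
from h import *
m,im=snap('wrist','w16.png'); 
for r in imaging.cut_out('knob_grip','wrist')[:2]:
    ys,xs=np.nonzero(r['mask']); print(r['conf'],r['centre'],len(xs),(xs.min(),xs.max(),ys.min(),ys.max()),cv2.minAreaRect(atz(m,np.c_[xs,ys],.14)[:,:2].astype(np.float32)*1000))
p,Rm=pose(); print(p,az(Rm), readout.get_obs()['q'])
cv2.imwrite('pics/w16c.png',cv2.resize(im[0:360,140:540,::-1],None,fx=1.6,fy=1.6,interpolation=cv2.INTER_CUBIC))
```

```text
0.85 [315.3, 148.3] 4518 (np.int64(280), np.int64(347), np.int64(101), np.int64(204)) ((677.1691284179688, 161.42294311523438), (60.075626373291016, 41.584434509277344), 55.93970489501953)
[0.67566184 0.10886229 0.2662372 ] -6.417098032887049 [-0.70347046  0.54167074  0.68696712  1.52188344 -0.35620715  1.20925603
 -0.07100323]
```

View pics/w16c.png

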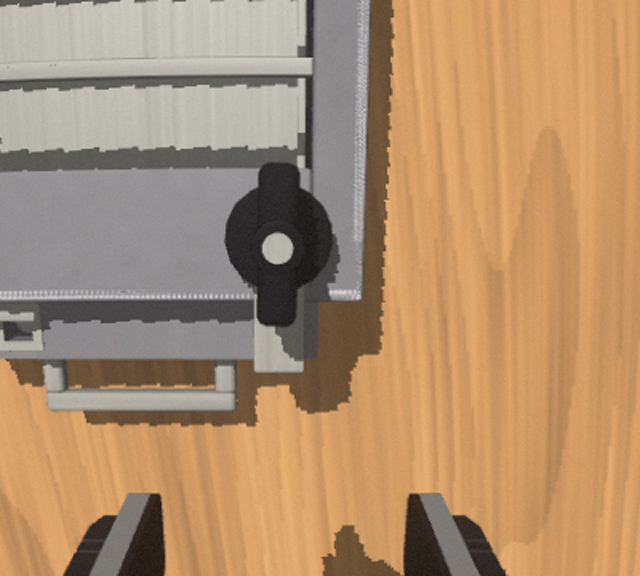

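The wing knob is centred at crop (278,244) with its wing along the image vertical, parallel to the tool's x, so ψ is already right. The drawer front sits close against the box.

Run:
```python
from h import *
m=imaging.camera_model('wrist'); f=lambda l:np.array(l,float)/1.6+[140,0]
P=atz(m,f([[279,163],[277,325],[278,247]]),.14); print(P, np.degrees(np.arctan2(*(P[0]-P[1])[[1,0]])))
c=(P[0]+P[1])/2; print(c); go([c[0],c[1],.112],None,6)
```

```text
[[0.68235095 0.19026015 0.14      ]
 [0.674458   0.12826207 0.14      ]
 [0.67838969 0.15899698 0.14      ]] 82.7447309544231
[0.67840447 0.15926111 0.14      ]
[0.6757 0.1089 0.2662] -6.42
[0.84, -0.05, 2.57, 0.0]
[0.84, -0.05, 2.57, 0.0]
[0.84, -0.05, 2.57, 0.0]
[0.84, -0.05, 2.57, 0.0]
[0.84, -0.05, 2.57, 0.0]
[0.84, -0.05, 2.57, 0.0]
```

Emit:
drive_tool:
  series:
    - [1.7,-0.1,3,0,-0.3]
    - [1.7,-0.1,3,0,-0.3]
    - [1.7,-0.1,3,0,-0.3]
    - [0,0,3,0,-0.3]
    - [0,0,2,0,-0.3]
    - [0,0,1.2,0,-0.3]
    - [0,0,0,0,-0.3]
    - [0,0,0,0,-0.3]

```text
t: 45.0
eef_pos: [0.6798, 0.1605, 0.1166]
tool_rot: [0.0, 0.745, 0.667, 0.0]
contact_force: [0.3, -0.9, -0.3]
gripper_width: 0.648
grasp_force: 0.0
```

Run:
```python
from h import *
o=readout.get_obs(); p,Rm=pose(); print(p,az(Rm),o['contact_force'],o['torque'],o['q']); go([.678,.1595,.111])
```

```text
[0.67976792 0.16048808 0.11664894] -6.381108420808144 [ 0.2954872  -0.94434653 -0.32825125] [-0.05690614 -0.01748339 -0.01208494] [-0.71266019  0.7014275   0.59916014  1.61850769 -0.45841405  0.965009
 -0.06957916]
[0.6798 0.1605 0.1166] -6.38
[-0.12, -0.16, 0.56, 0.0]
```

Emit:
drive_tool:
  series:
    - [-0.1,-0.1,0.5,1,-0.3]
    - [0,0,0,0,1]
    - [0,0,0,0,1]
    - [0,0,0,0,1]
    - [0,0,0,0,1]
    - [0,0,0,0,1]
  squeeze: 60

```text
t: 45.6
eef_pos: [0.6786, 0.1604, 0.1114]
tool_rot: [0.0, 0.751, 0.661, 0.0]
contact_force: [-0.9, 0.1, 3.2]
gripper_width: 0.179
grasp_force: 58.7
```

```bash
cat > r.py <<'E'
from h import *
o=readout.get_obs(); p,Rm=pose(); print(np.round(p,4),'az',round(az(Rm),2),'F',np.round(o['contact_force'],1),'T',np.round(o['torque'],3),'w',round(float(o['gripper_width']),3),round(float(o['grasp_force']),1),'q7',round(float(o['q'][6]),2))
E
python3 r.py
```

```text
[0.6786 0.1604 0.1114] az -7.32 F [-0.9  0.1  3.2] T [-0.006  0.266 -0.032] w 0.179 58.7 q7 -0.08
```

Emit:
drive_tool:
  series:
    - [0,0,0,5,1]
    - [0,0,0,5,1]
    - [0,0,0,5,1]
    - [0,0,0,0,1]

```text
t: 46.0
eef_pos: [0.6788, 0.1603, 0.1114]
tool_rot: [0.0, 0.831, 0.556, 0.0]
contact_force: [0.6, -0.1, 4.7]
gripper_width: 0.176
grasp_force: 59.0
```

```bash
python3 r.py
```

```text
[0.6788 0.1603 0.1114] az -22.39 F [ 0.6 -0.1  4.7] T [0.065 0.139 0.004] w 0.176 59.0 q7 -0.3
```

Emit:
drive_tool:
  series:
    - [0,0,0,5,1]
    - [0,0,0,5,1]
    - [0,0,0,5,1]
    - [0,0,0,5,1]
    - [0,0,0,0,1]
    - [0,0,0,0,1]

```text
t: 46.6
eef_pos: [0.679, 0.1602, 0.1114]
tool_rot: [0.0, 0.914, 0.405, 0.001]
contact_force: [0.9, -0.3, 4.8]
gripper_width: 0.175
grasp_force: 59.1
```

```bash
python3 r.py
```

```text
[0.679  0.1602 0.1114] az -42.21 F [ 0.9 -0.3  4.8] T [-0.109 -0.099  0.055] w 0.175 59.1 q7 -0.59
```

Emit:
drive_tool:
  series:
    - [0,0,0,5,1]
    - [0,0,0,0,1]

```text
t: 46.8
eef_pos: [0.679, 0.1601, 0.1114]
tool_rot: [0.0, 0.932, 0.364, 0.001]
contact_force: [0.1, -0.8, 4.6]
gripper_width: 0.176
grasp_force: 59.1
```

```bash
python3 r.py
```

```text
[0.679  0.1601 0.1114] az -47.35 F [ 0.1 -0.8  4.6] T [-0.049 -0.088 -0.009] w 0.176 59.1 q7 -0.66
```

Emit:
drive_tool:
  series:
    - [0,0,0,5,1]
    - [0,0,0,0,1]

```text
t: 47.0
eef_pos: [0.679, 0.1601, 0.1114]
tool_rot: [0.0, 0.946, 0.323, 0.001]
contact_force: [-0.1, -0.5, 4.9]
gripper_width: 0.18
grasp_force: 59.1
```

```bash
python3 r.py
```

```text
[0.679  0.1601 0.1114] az -52.35 F [-0.1 -0.5  4.9] T [-0.126 -0.125  0.059] w 0.18 59.1 q7 -0.74
```

Emit:
drive_tool:
  series:
    - [0,0,0,5,1]
    - [0,0,0,0,1]

```text
t: 47.2
eef_pos: [0.6791, 0.16, 0.1113]
tool_rot: [0.0, 0.96, 0.281, 0.001]
contact_force: [1.8, -0.1, 5.6]
gripper_width: 0.18
grasp_force: 59.2
```

```bash
python3 r.py
```

```text
[0.6791 0.16   0.1113] az -57.34 F [ 1.8 -0.1  5.6] T [-0.155 -0.152  0.015] w 0.18 59.2 q7 -0.81
```

Emit:
drive_tool:
  series:
    - [0,0,0,5,1]
    - [0,0,0,0,1]

```text
t: 47.4
eef_pos: [0.6791, 0.16, 0.1114]
tool_rot: [0.0, 0.971, 0.239, 0.001]
contact_force: [1.9, -1.0, 6.1]
gripper_width: 0.177
grasp_force: 59.1
```

```bash
python3 r.py
```

```text
[0.6791 0.16   0.1114] az -62.33 F [ 1.9 -1.   6.1] T [-0.159 -0.216  0.008] w 0.177 59.1 q7 -0.88
```

Emit:
drive_tool:
  series:
    - [0,0,0,4,1]
    - [0,0,0,0,1]

```text
t: 47.6
eef_pos: [0.6791, 0.1599, 0.1114]
tool_rot: [0.0, 0.979, 0.205, 0.001]
contact_force: [1.9, -0.4, 5.4]
gripper_width: 0.174
grasp_force: 59.1
```

```bash
python3 r.py
```

```text
[0.6791 0.1599 0.1114] az -66.31 F [ 1.9 -0.4  5.4] T [-0.219 -0.258  0.03 ] w 0.174 59.1 q7 -0.94
```

Emit:
drive_tool:
  series:
    - [0,0,0,4,1]
    - [0,0,0,0,1]

```text
t: 47.8
eef_pos: [0.6791, 0.1598, 0.1114]
tool_rot: [0.0, 0.985, 0.171, 0.001]
contact_force: [1.4, -1.0, 5.4]
gripper_width: 0.177
grasp_force: 59.2
```

```bash
python3 r.py
```

```text
[0.6791 0.1598 0.1114] az -70.31 F [ 1.4 -1.   5.4] T [-0.242 -0.26   0.041] w 0.177 59.2 q7 -1.0
```

Emit:
drive_tool:
  series:
    - [0,0,0,4,1]
    - [0,0,0,0,1]

```text
t: 48.0
eef_pos: [0.6791, 0.1598, 0.1114]
tool_rot: [0.0, 0.991, 0.136, 0.001]
contact_force: [1.1, -1.0, 5.1]
gripper_width: 0.178
grasp_force: 59.2
```

```bash
python3 r.py
```

```text
[0.6791 0.1598 0.1114] az -74.31 F [ 1.1 -1.   5.1] T [-0.153 -0.284 -0.058] w 0.178 59.2 q7 -1.06
```

Emit:
drive_tool:
  series:
    - [0,0,0,4,1]
    - [0,0,0,0,1]

```text
t: 48.2
eef_pos: [0.6791, 0.1597, 0.1114]
tool_rot: [0.0, 0.995, 0.102, 0.001]
contact_force: [1.6, -1.0, 6.1]
gripper_width: 0.174
grasp_force: 59.2
```

```bash
python3 r.py
```

```text
[0.6791 0.1597 0.1114] az -78.32 F [ 1.6 -1.   6.1] T [-0.243 -0.266 -0.011] w 0.174 59.2 q7 -1.12
```

Emit:
drive_tool:
  series:
    - [0,0,0,4,1]
    - [0,0,0,0,1]

```text
t: 48.4
eef_pos: [0.6791, 0.1598, 0.1113]
tool_rot: [0.0, 0.998, 0.067, 0.001]
contact_force: [2.0, -1.5, 6.3]
gripper_width: 0.174
grasp_force: 59.3
```

```bash
python3 r.py
```

```text
[0.6791 0.1598 0.1113] az -82.32 F [ 2.  -1.5  6.3] T [-0.278 -0.316 -0.061] w 0.174 59.3 q7 -1.18
```

Emit:
drive_tool:
  series:
    - [0,0,0,3,1]
    - [0,0,0,0,1]

```text
t: 48.6
eef_pos: [0.6791, 0.1598, 0.1114]
tool_rot: [0.0, 0.999, 0.041, 0.001]
contact_force: [2.5, -1.1, 5.6]
gripper_width: 0.17
grasp_force: 59.2
```

```bash
python3 r.py
```

```text
[0.6791 0.1598 0.1114] az -85.3 F [ 2.5 -1.1  5.6] T [-0.246 -0.336 -0.101] w 0.17 59.2 q7 -1.22
```

Emit:
drive_tool:
  series:
    - [0,0,0,3,1]
    - [0,0,0,0,1]

```text
t: 48.8
eef_pos: [0.6792, 0.1597, 0.1114]
tool_rot: [0.0, 1.0, 0.015, 0.001]
contact_force: [1.8, -2.3, 4.4]
gripper_width: 0.172
grasp_force: 59.2
```

```bash
python3 r.py
```

```text
[0.6792 0.1597 0.1114] az -88.3 F [ 1.8 -2.3  4.4] T [-0.3   -0.389 -0.052] w 0.172 59.2 q7 -1.27
```

Emit:
drive_tool:
  series:
    - [0,0,0,3,1]
    - [0,0,0,0,1]

```text
t: 49.0
eef_pos: [0.6792, 0.1597, 0.1114]
tool_rot: [0.0, 1.0, -0.011, 0.001]
contact_force: [2.4, -1.8, 5.8]
gripper_width: 0.175
grasp_force: 59.2
```

```bash
python3 r.py
```

```text
[0.6792 0.1597 0.1114] az -91.3 F [ 2.4 -1.8  5.8] T [-0.325 -0.385 -0.022] w 0.175 59.2 q7 -1.31
```

Run:
```python
from h import *
o=readout.get_obs(); print('jt',np.round(o['joint_torque'],3))
m,im=snap('wrist','w17.png'); 
for r in imaging.cut_out('knob_grip','wrist')[:3]:
    ys,xs=np.nonzero(r['mask']); print(r['conf'],r['centre'],len(xs),(xs.min(),xs.max(),ys.min(),ys.max()))
    for y in range(ys.min(),ys.max()+1,8): print(y,xs[ys==y].min(),xs[ys==y].max(),end='; ')
T=[]
for i in range(12):
    o=readout.get_obs(); T.append(np.r_[o['torque'],o['joint_torque'][6],o['contact_force']]); imaging.read_camera('side')
T=np.array(T); print(T.mean(0).round(3),T.std(0).round(3))
m=imaging.camera_model('wrist'); p,Rm=pose(); print(proj(m,[p+Rm@[x,0,-.032] for x in (.032,0,-.032)]).round())
```

```text
jt [ -1.285 -57.206  17.675 -17.583  -0.24    0.682  -0.357]
0.96 [320.2, 317.0] 12107 (np.int64(258), np.int64(377), np.int64(243), np.int64(444))
243 306 330; 251 297 339; 259 295 340; 267 282 354; 275 272 363; 283 267 369; 291 263 373; 299 260 376; 307 260 377; 315 258 377; 323 293 343; 331 293 343; 339 294 341; 347 294 341; 355 293 342; 363 293 342; 371 294 341; 379 294 341; 387 294 341; 395 295 340; 403 294 340; 411 294 340; 419 294 340; 427 294 340; 435 296 338; 443 302 332; [-0.329 -0.394 -0.007  0.008  2.106 -1.652  5.297] [0.016 0.026 0.035 0.008 0.335 0.415 0.599]
[[320. 279.]
 [320. 376.]
 [320. 456.]]
```

Emit:
drive_tool:
  series:
    - [0,0,0,1,1]

```text
t: 49.8
eef_pos: [0.6791, 0.1597, 0.1114]
tool_rot: [0.0, 1.0, -0.02, 0.001]
contact_force: [1.7, -2.0, 5.5]
gripper_width: 0.178
grasp_force: 59.2
```

```bash
cat > r2.py <<'E'
from h import *
for i in range(4):
    o=readout.get_obs(); p,Rm=pose(); print(round(float(o['t']),3),'az',round(az(Rm),2),'T',np.round(o['torque'],3),'jt7',round(float(o['joint_torque'][6]),3),'jv7',round(float(o['joint_vel'][6]),3),'q7',round(float(o['q'][6]),3))
    if i<3: imaging.read_camera('side')
E
python3 r2.py
```

```text
49.8 az -92.24 T [-0.379 -0.371  0.004] jt7 0.316 jv7 -0.158 q7 -1.326
49.85 az -92.31 T [-0.314 -0.36  -0.035] jt7 0.077 jv7 0.023 q7 -1.327
49.9 az -92.25 T [-0.319 -0.404  0.033] jt7 -0.11 jv7 0.009 q7 -1.326
49.95 az -92.24 T [-0.334 -0.439 -0.011] jt7 -0.028 jv7 0.003 q7 -1.326
```

Emit:
drive_tool:
  series:
    - [0,0,0,2.5,1]

```text
t: 50.05
eef_pos: [0.6791, 0.1596, 0.1113]
tool_rot: [0.0, 0.999, -0.042, 0.001]
contact_force: [2.8, -1.4, 4.6]
gripper_width: 0.177
grasp_force: 59.1
```

```bash
python3 r2.py
```

```text
50.05 az -94.76 T [-0.336 -0.431 -0.012] jt7 0.811 jv7 -0.399 q7 -1.364
50.1 az -94.94 T [-0.266 -0.357 -0.073] jt7 0.195 jv7 0.057 q7 -1.366
50.15 az -94.8 T [-0.292 -0.359  0.001] jt7 -0.296 jv7 0.026 q7 -1.364
50.2 az -94.74 T [-0.329 -0.401  0.03 ] jt7 -0.088 jv7 0.008 q7 -1.363
```

Emit:
drive_tool:
  series:
    - [0,0,0,2.5,1]

```text
t: 50.3
eef_pos: [0.6791, 0.1596, 0.1114]
tool_rot: [0.0, 0.998, -0.063, 0.001]
contact_force: [2.3, -1.7, 5.2]
gripper_width: 0.175
grasp_force: 59.1
```

```bash
python3 r2.py
```

```text
50.3 az -97.26 T [-0.371 -0.422  0.055] jt7 0.809 jv7 -0.397 q7 -1.401
50.35 az -97.44 T [-0.316 -0.315 -0.044] jt7 0.195 jv7 0.058 q7 -1.404
50.4 az -97.3 T [-0.365 -0.429 -0.009] jt7 -0.297 jv7 0.028 q7 -1.401
50.45 az -97.24 T [-0.377 -0.356 -0.011] jt7 -0.089 jv7 0.008 q7 -1.401
```

Emit:
drive_tool:
  series:
    - [0,0,0,2.5,1]

```text
t: 50.55
eef_pos: [0.6791, 0.1595, 0.1114]
tool_rot: [0.0, 0.996, -0.085, 0.001]
contact_force: [2.2, -1.7, 5.6]
gripper_width: 0.175
grasp_force: 59.1
```

```bash
python3 r2.py
```

```text
50.55 az -99.77 T [-0.382 -0.426  0.004] jt7 0.811 jv7 -0.4 q7 -1.438
50.6 az -99.94 T [-0.328 -0.319 -0.061] jt7 0.195 jv7 0.059 q7 -1.441
50.65 az -99.8 T [-0.283 -0.385  0.022] jt7 -0.297 jv7 0.029 q7 -1.439
50.7 az -99.75 T [-0.324 -0.362 -0.012] jt7 -0.089 jv7 0.006 q7 -1.438
```

Emit:
drive_tool:
  series:
    - [0,0,0,2.5,1]

```text
t: 50.8
eef_pos: [0.6791, 0.1595, 0.1114]
tool_rot: [0.0, 0.994, -0.107, 0.001]
contact_force: [2.5, -1.0, 5.1]
gripper_width: 0.178
grasp_force: 59.1
```

```bash
python3 r2.py
```

```text
50.8 az -102.26 T [-0.394 -0.452 -0.015] jt7 0.812 jv7 -0.4 q7 -1.476
50.85 az -102.45 T [-0.285 -0.307 -0.029] jt7 0.195 jv7 0.057 q7 -1.479
50.9 az -102.3 T [-0.384 -0.365 -0.043] jt7 -0.298 jv7 0.029 q7 -1.476
50.95 az -102.25 T [-0.318 -0.409  0.006] jt7 -0.089 jv7 0.007 q7 -1.476
```

Emit:
drive_tool:
  series:
    - [0,0,0,2.5,1]

```text
t: 51.05
eef_pos: [0.6791, 0.1595, 0.1114]
tool_rot: [0.0, 0.992, -0.129, 0.001]
contact_force: [1.6, -1.5, 6.2]
gripper_width: 0.173
grasp_force: 59.1
```

```bash
python3 r2.py
```

```text
51.05 az -104.77 T [-0.42  -0.474  0.012] jt7 0.812 jv7 -0.399 q7 -1.513
51.1 az -104.95 T [-0.333 -0.365 -0.002] jt7 0.193 jv7 0.059 q7 -1.516
51.15 az -104.8 T [-0.332 -0.389  0.037] jt7 -0.3 jv7 0.027 q7 -1.514
51.2 az -104.75 T [-0.407 -0.374 -0.034] jt7 -0.09 jv7 0.007 q7 -1.513
```

Emit:
drive_tool:
  series:
    - [0,0,0,2.5,1]

```text
t: 51.3
eef_pos: [0.6791, 0.1594, 0.1114]
tool_rot: [0.0, 0.989, -0.15, 0.001]
contact_force: [2.7, -2.8, 5.2]
gripper_width: 0.173
grasp_force: 59.1
```

```bash
python3 r2.py
```

```text
51.3 az -107.26 T [-0.398 -0.363  0.014] jt7 0.786 jv7 -0.402 q7 -1.551
51.35 az -107.45 T [-0.298 -0.405  0.012] jt7 0.167 jv7 0.058 q7 -1.554
51.4 az -107.3 T [-0.368 -0.36   0.035] jt7 -0.32 jv7 0.029 q7 -1.551
51.45 az -107.26 T [-0.4   -0.357 -0.008] jt7 -0.109 jv7 0.007 q7 -1.551
```

```bash
cat > r3.py <<'E'
from h import *
import sys
T=[]
for i in range(int(sys.argv[1])):
    o=readout.get_obs(); T.append(np.r_[o['torque'],o['joint_torque'],o['q'][6]]); imaging.read_camera('side')
T=np.array(T); n=len(T)//2; print('jt7',T[:,9].round(3)); print('Tmean',T[:,:3].mean(0).round(3),'jt',T[n:,3:].mean(0).round(3))
E
python3 r3.py 12
```

```text
jt7 [-0.109 -0.033 -0.014 -0.01  -0.01  -0.01  -0.01  -0.01  -0.01  -0.01
 -0.01  -0.01 ]
Tmean [-0.38  -0.379  0.01 ] jt [-1.6200e+00 -5.7506e+01  1.8598e+01 -1.7088e+01 -3.1400e-01  7.4800e-01
 -1.0000e-02 -1.5500e+00]
```

Emit:
drive_tool:
  series:
    - [0,0,0,1.5,1]
    - [0,0,0,0,1]

```text
t: 52.25
eef_pos: [0.6791, 0.1594, 0.1114]
tool_rot: [0.0, 0.987, -0.163, 0.001]
contact_force: [2.2, -1.6, 5.8]
gripper_width: 0.177
grasp_force: 59.2
```

```bash
python3 r.py; python3 r3.py 8
```

```text
[0.6791 0.1594 0.1114] az -108.81 F [ 2.2 -1.6  5.8] T [-0.426 -0.375 -0.024] w 0.177 59.2 q7 -1.57
jt7 [-0.2   -0.077 -0.032 -0.022 -0.019 -0.019 -0.019 -0.019]
Tmean [-0.404 -0.401  0.015] jt [-1.7640e+00 -5.7437e+01  1.8559e+01 -1.6993e+01 -3.5000e-01  7.9600e-01
 -1.9000e-02 -1.5740e+00]
```

Emit:
drive_tool:
  series:
    - [0,0,0,1.5,1]
    - [0,0,0,0,1]

```text
t: 52.85
eef_pos: [0.6791, 0.1594, 0.1114]
tool_rot: [0.0, 0.984, -0.176, 0.001]
contact_force: [2.2, -1.8, 6.3]
gripper_width: 0.18
grasp_force: 59.2
```

```bash
python3 r.py; python3 r3.py 8
```

```text
[0.6791 0.1594 0.1114] az -110.31 F [ 2.2 -1.8  6.3] T [-0.412 -0.42   0.014] w 0.18 59.2 q7 -1.6
jt7 [-0.237 -0.109 -0.064 -0.053 -0.051 -0.05  -0.05  -0.05 ]
Tmean [-0.422 -0.418  0.05 ] jt [-1.8190e+00 -5.7460e+01  1.8646e+01 -1.6931e+01 -3.7600e-01  8.1300e-01
 -5.0000e-02 -1.5960e+00]
```

Emit:
drive_tool:
  series:
    - [0,0,0,0,0.3]
    - [0,0,0,0,0]
    - [0,0,0,0,-0.3]
    - [0,0,0,0,-0.3]
    - [0,0,-2,0,-0.3]
    - [0,0,-4,0,-0.3]
    - [0,0,-5,0,-0.3]
    - [0,0,-4,0,-0.3]

```text
t: 54.05
eef_pos: [0.6787, 0.1596, 0.2651]
tool_rot: [-0.0, 0.984, -0.177, 0.001]
contact_force: [1.2, 0.2, -0.4]
gripper_width: 0.652
grasp_force: 0.0
```

```bash
python3 r.py
python3 - <<'E'
from h import *
from scipy.stats import linregress
m,im=snap('wrist','w18.png')
for r in imaging.cut_out('knob_grip','wrist')[:2]:
    ys,xs=np.nonzero(r['mask']); print(r['conf'],r['centre'],len(xs),(xs.min(),xs.max(),ys.min(),ys.max()))
    top=ys<ys.min()+25; bot=ys>ys.max()-25
    P=atz(m,[[xs[top].mean(),ys[top].mean()],[xs[bot].mean(),ys[bot].mean()]],.14); d=P[0]-P[1]; print(P,np.degrees(np.arctan2(d[1],d[0])))
for c in ['top','side']:
    m,im=snap(c)
    for t,z in [('pin_tool_mid',.08),('tool_block',.05),('offcut0_mid',.03),('offcut2_mid',.03),('offcut3_mid',.03),('trial_cast_mid',.01),('sealer_mid',.075)]:
        for r in imaging.cut_out(t,c)[:2]: print(c,t,round(r['conf'],2),np.round(r['centre']),r['mask'].sum(),atz(m,[r['centre']],z).round(3))
E
```

```text
[0.6787 0.1596 0.2651] az -110.37 F [ 1.2  0.2 -0.4] T [-0.057 -0.017 -0.028] w 0.652 0.0 q7 -1.69
0.68 [319.4, 218.4] 4015 (np.int64(286), np.int64(349), np.int64(176), np.int64(275))
[[0.70387888 0.15124246 0.14      ]
 [0.65809926 0.16731622 0.14      ]] -19.346764059793085
top pin_tool_mid 0.45 [386. 262.] 60 [[ 0.41 -0.23  0.08]]
top tool_block 0.79 [384. 262.] 838 [[ 0.408 -0.227  0.05 ]]
top tool_block 0.61 [402. 312.] 895 [[ 0.278 -0.274  0.05 ]]
top offcut0_mid 0.74 [435. 208.] 212 [[ 0.556 -0.371  0.03 ]]
top offcut2_mid 0.5 [416. 202.] 238 [[ 0.572 -0.321  0.03 ]]
top offcut3_mid 0.49 [401. 201.] 188 [[ 0.574 -0.279  0.03 ]]
top trial_cast_mid 0.75 [273. 264.] 1005 [[0.405 0.066 0.01 ]]
top sealer_mid 0.6 [191. 266.] 533 [[0.396 0.274 0.075]]
side pin_tool_mid 0.63 [365. 222.] 134 [[ 0.414 -0.23   0.08 ]]
side tool_block 0.87 [367. 240.] 723 [[ 0.399 -0.188  0.05 ]]
side tool_block 0.59 [420. 240.] 841 [[ 0.268 -0.234  0.05 ]]
side offcut0_mid 0.69 [328. 205.] 181 [[ 0.555 -0.368  0.03 ]]
side offcut2_mid 0.42 [323. 210.] 98 [[ 0.562 -0.336  0.03 ]]
side offcut2_mid 0.18 [204. 282.] 548 [[0.735 0.069 0.03 ]]
side offcut3_mid 0.6 [317. 214.] 41 [[ 0.571 -0.305  0.03 ]]
side offcut3_mid 0.31 [367. 221.] 161 [[ 0.425 -0.314  0.03 ]]
side trial_cast_mid 0.69 [340. 315.] 1320 [[0.402 0.061 0.01 ]]
side sealer_mid 0.59 [314. 374.] 1869 [[0.389 0.293 0.075]]
```

```bash
python3 -c "
from station import hand_in
print(hand_in())"
```

```text
the job is handed in; nothing more can be done
None
```

I handed the job in, but I can't confirm the clutch click: no torque peak stood out in the readings, so I inferred one click from how far I had turned the knob and a small torque rise at the end. The rest checked out by camera or force: drawer emptied and pushed home to its stop (latch not seen), the three offcuts found are in the tub, the tool is back in its block, and the cast and bottle are where they were.

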